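# Fetch the filter plate from under the flap of the counter's air-filter unit

## Robot

A 6-joint arm with a two-finger parallel gripper is mounted at the origin on the work surface. World frame = base frame: x ahead of the robot, y to its left, z up, the work surface at z = 0. Lengths are in m, angles in rad, forces in N, time in s.
With the tool pointing down it reaches from about 0.35 to 0.775 m from the base axis. Payload 7.3 kg.
Tool frame: the origin (TCP) lies at the very end of the fingers, on their centre line; the grasp point (between the pads) lies 19 mm behind it; x points along the fingers, y is the direction in which the jaws open and shut, and the axes are right-handed (so a half turn about x gives the same grasp; the last joint's range is limited). The gripper opens to 92 mm and grips with 3 to 60 N. Pads are 19 mm wide; open, the fingers measure 130 mm over their backs; the gripper's body (75 mm by 190 mm) begins 47 mm behind the grasp point.
Start: joints at [-1.409, 0.342, 1.524, -0, 1.275, -0.146], TCP at [0.159, -0.5, 0.227] pointing down, gripper open.
Joint ranges: [-2.53, 2.53], [-0.77, 2.02], [0.04, 2.7], [-1, 4.14], [0.28, 2.66], [-3.11, 3.11]. Speed limits (rad/s): [2.57, 2.57, 3.14, 3.14, 3.14, 3.14].

## Interface

Orientations are given as a unit quaternion [w, x, y, z].
In Python, from plant import read_state, viewer, workorder gives the robot as it stands. The module is installed in compiled form; this text tells all that it offers.
- The arm moves only by the tool move_arm, never from a script. Its argument "targets" is a list of rows, each a list of 7 numbers: the closure, from 0 (fully open) to 1 (shut), then the shift along the tool's x, y, z in m, then the turn, a rotation vector about the tool's x, y, z in degrees. A call has 1 to 10 rows; each row shifts and turns the pose as measured when the row begins, along the tool's axes as they then stand; what a row does not reach is not made up. A row lasts 1/10 s, in which the tool goes at most 50 mm and 8.59 degrees, less where a joint would pass 70% of its speed; a pose out of reach is approached as far as the arm can. A call is refused whole if a number of a shift passes 0.05 or a number of a turn 8.59, either way. A call with a gripper value outside its range is refused whole. The fingers move at their own pace and stop on an object; "grip_force" is the grip in N (left out, the last holds). Time passes only in rows, so rows that do not move let the fingers close. It gives the time, the measured TCP pose, the force and the opening at its end, in the units of the state.
- read_state(): the state, without advancing time (a new reading comes with each control period).
- viewer.snapshot(name): name is "side" or "top" or "wrist"; returns a dict with "image" (400x640x3 uint8, red, green, blue), "depth" (400x640 float32, m along the optical axis (not along the pixel's ray), 0 where there is no reading), "fx", "fy", "cx", "cy" (pixels), "D" ([k1, k2, p1, p2, k3] as OpenCV has them; the pictures are not rectified), "R" (3x3) and "t" (3): a world point X has camera coordinates R X + t. Camera axes: x right, y down, z forward; pixel columns grow to the right and rows downward; lengths in m; the calibration is good to about 2 mm. A picture is of the moment at which its call begins.
- workorder.finish_job(): hands the job in, once; it reports no verdict.
Trained networks look in a picture, given as the dict that the camera call returned (one of the last four; its "shot" number tells which), for a name from the list of things; names that differ only in an ending like _2 or _b are one class to them, and where a whole thing is asked for, a point or a joint stands for the part that bears it (a point fixed in the world has none). Each returns a list of dicts, best first, with "p" (0 to 1); they miss things now and then, are a little off and sometimes report something else, mostly with a low value. They report only what shows in the picture. A call takes as long as a camera call.
- viewer.boxes_of(picture, name): "rect" ([left, top, right, bottom] in pixels, round what is visible of it).
- viewer.cut_out(picture, name): "mask" (400x640 bool, what is visible of it) and "rect" ([left, top, right, bottom] in pixels, round what is visible of it).
- viewer.place_of(picture, name): "location" ([column, row] in pixels: a listed point, or the origin of a listed thing).
The state is a dict: "clock": time; "q": joint angles; "joint_vel": joint speeds; "tau": joint torques, N m; "tcp_pos": TCP position; "ee_rot": TCP orientation; "wrist_force": force on the tool from outside, world axes, zero at the start; "moment": the same for the moment, N m; "grip_width": opening from 0.0 (shut) to 1.0 (fully open).
Only numpy, scipy, OpenCV 4.12 (cv2) and the standard library are available. Lean on these libraries where they do the work, as an engineer would, in place of code of your own. Each camera call takes 0.05 s, during which the arm holds its last target.

## Task

Clear the spatula off the flap of the air-filter unit: slide it blade first all the way into the slot of the white block and let go of it. Then lift the flap until it stands open by itself, draw out the plate with the broad flat tab (not the one with the round peg), and finish holding it upright and still over the middle of the light pad, about 10 cm above it. The program ends while the gripper still holds the plate, with the flap left open and the other plate and everything else left where they are.

Things in the scene. Friction and masses are not known exactly. Their poses are not given: they have to be found in the camera images.
- unit: White air-filter unit, fixed: open box 190 (x) x 240 (y) x 100 mm high, walls and floor 6 mm, shut by the flap. Origin: centre of the underside; x from the front (pull side) to the hinge, z up. Inside, two plates stand upright along x in channels at y = +45 and -45 mm (which is where varies), with 3 mm play between guide posts reaching 51 mm above the underside. Plates come straight up.
- flap (a joint): Flap, rad: 0 shut, grows as its front edge is lifted, stop at 1.85. White plate 190 x 240 x 8 mm on the box rim, top 108 mm above the counter when shut, 0.22 kg. Stiff hinge: it stays at any angle where it is left; about 4 N at the pull moves it. Above 1.2 counts as open; 1.6 or more gives free access from above.
- flap_hinge (a point): Midpoint of the hinge line, at the unit's rear rim, 95 mm behind its centre and 100 mm above the counter. The hinge line runs along the y axis of this frame, which does not turn with the flap.
- flap_pull (a point): Centre of the flap's pull: a grey round cross-bar 30 mm long (along y), 16 mm thick, on a 12 mm stem. Flap shut: 170 mm in front of and 36 mm above the hinge line, 28 mm above the flap's top. Gripped on its two ends (along y) it pivots between the fingers as the flap is lifted. Turns with the flap.
- spatula_grip (a point): Centre of the spatula's handle, half-way up. Spatula 180 mm long, about 0.07 kg, flat underside, lying flat across the shut flap: black handle 95 x 18 x 14 mm, then a steel blade 85 x 30 x 4 mm with a round end. x points along the handle to the blade (which begins 45 mm ahead of this point), z up. The handle is too thick for the slot and stops at its roof.
- spatula_tip (a point): Tip of the spatula's blade, half-way up its 4 mm, 130 mm ahead of the handle centre; same axes.
- spatula: The spatula as a whole. Origin on its underside where handle and blade meet; x towards the blade.
- block: White slotted block, fixed, 200 (x) x 86 (y) mm. Its front half (x below 0) is an open flat ledge 70 mm above the counter; its rear half carries a bare steel roof plate whose top is 93 mm above the counter, with the slot beneath it. Origin: centre of the underside; z up.
- slot_mouth (a point): Centre of the slot's mouth on the ledge (70 mm above the counter), below the roof's front edge. x points into the slot, z up. Slot 40 mm wide (mouth flared to about 70 mm), 11 mm high, 92 mm deep; its floor continues the ledge, which runs 100 mm out in front. Blade home: tip 85 mm in; 70 mm or more counts.
- filter: The filter plate as a whole; origin at the centre of its lower edge.
- filter_tab (a point): Centre of the filter plate's flat tab, the place to grip. Plate: grey ribbed frame 110 (x) x 12 (y) x 60 mm high; on the middle of its upper edge a tab 36 (x) x 12 (y) x 25 mm high. Tab top 85 mm and this point 72 mm above the lower edge; z up along the plate. About 0.09 kg. Hidden under the shut flap at the start.
- filter_foot (a point): Centre of the filter plate's lower edge, 72 mm below the tab's centre.
- blank_peg (a point): Centre of the round peg (12 mm thick, 20 mm high) on top of the other plate, a plain grey one of 110 x 12 x 60 mm, standing in the other channel. It stays there. This point is 70 mm above that plate's lower edge.
- blank: That other plate as a whole; origin at the centre of its lower edge.
- pad: Light pad, fixed: flat square plate 140 x 140 x 12 mm, white face in a metal frame. Origin: centre of the underside.
- pad_top (a point): Centre of the light pad's upper face, 12.5 mm above the counter; z up.
- vial_a: Bystander: small glass vial, 28 mm thick, 52 mm high, behind the unit.
- vial_b: Bystander: small amber vial, 32 mm thick, 60 mm high, behind the unit.
- med_cup: Bystander: clear medicine cup, 40 mm wide, 35 mm high, left in front of the unit.
- tape_roll: Bystander: roll of tape lying flat, 60 mm wide, 18 mm high, right in front of the unit.
- dish: Bystander: steel dish 110 x 170 x 35 mm, far left.
- water_cup: Bystander: white cup, 66 mm wide, 75 mm high, far right.
- carton: Bystander: small carton 50 x 90 x 60 mm, far right.

How it is judged:
On the way, in this order (a step that is already met when the one before it is completed fails the run):
1. the spatula lies in the slot of the block, blade home, and is let go (x of spatula_tip in the frame of slot_mouth between 0.07 and 0.1 m and y of spatula_tip in the frame of slot_mouth between -0.02 and 0.02 m and z of spatula_tip in the frame of slot_mouth between -0.004 and 0.013 m and angle between the x axis of spatula_grip and the x axis of slot_mouth, either way round below 0.2 rad and contact force between spatula and the arm below 0.1 N and contact force between spatula and the fingers below 0.1 N and linear speed of spatula below 0.03 m/s), for 0.2 s.
2. the flap stands open (value of joint flap above 1.2 rad), for 0.2 s.
3. the filter plate is drawn up out of the unit in the fingers (z of filter_foot in the frame of unit above 0.1 m and contact force between filter and the fingers above 1 N), for 0.1 s.
At the end, for the whole second after the job is handed in: Only the fingers (over 1 N) hold the filter plate: still, upright within 0.3 rad, tab within 50 mm of the pad centre in plan, lower edge 40-200 mm above the pad; flap open over 1.2 rad; spatula released in the slot, tip 70 mm or more in; other plate in its channel (x of spatula_tip in the frame of slot_mouth between 0.07 and 0.1 m and y of spatula_tip in the frame of slot_mouth between -0.02 and 0.02 m and z of spatula_tip in the frame of slot_mouth between -0.004 and 0.013 m and angle between the x axis of spatula_grip and the x axis of slot_mouth, either way round below 0.2 rad and contact force between spatula and the arm below 0.1 N and contact force between spatula and the fingers below 0.1 N and linear speed of spatula below 0.02 m/s and value of joint flap above 1.2 rad and horizontal distance between filter_tab and pad_top below 0.05 m and z of filter_foot in the frame of pad_top between 0.04 and 0.2 m and angle between filter_tab's own z axis and vertical below 0.3 rad and linear speed of filter below 0.03 m/s and z of blank_peg in the frame of unit below 0.095 m and contact force between filter and the fingers above 1 N and contact force between filter and unit below 0.1 N and contact force between filter and pad below 0.1 N and contact force between filter and block below 0.1 N and contact force between filter and spatula below 0.1 N); the arm keeps its last pose, push and grip.
It fails at once if the flap is lifted while the spatula is not in the slot (value of joint flap above 0.3 rad and x of spatula_tip in the frame of slot_mouth below 0.05 m).
It fails at once if the other plate is drawn out (z of blank_peg in the frame of unit above 0.115 m).
It fails at once if a bystander is pushed away (more than 40 mm) (distance of any of vial_a, vial_b, med_cup, tape_roll, dish, water_cup, carton from where it was at the start of the episode above 0.04 m).
It also fails if it takes over 72 s, if anything falls off the work surface, if the arm or the gripper's body presses on something with over 40 N, if the wrist force passes 120 N, or if a joint passes its speed limit or range.

## Working session

There is one attempt and no reset: what is moved stays moved. The work goes in short steps, Python scripts to look and compute and a tool call to move; the robot and the scene stay as the last step left them, time stands still between calls to the robot, and variables do not carry over. Pictures are saved under pics/ and viewed, and the job is handed in when it is done.

Besides the shell and the picture viewer there is one more tool, called after "Call:" as a command line: name --pt "numbers of a row" for each row, then --argument value for the rest. move_arm: Moves the arm, as the interface text tells. Its arguments: {"type":"object","properties":{"targets":{"type":"array"},"grip_force":{"type":"number"}},"required":["targets"]}

```bash
mkdir -p pics
cat > h.py <<'E'
import numpy as np, cv2, json
from plant import read_state, viewer, workorder
from scipy.spatial.transform import Rotation as Ro
def K(p): return np.array([[p['fx'],0,p['cx']],[0,p['fy'],p['cy']],[0,0,1.]])
def ray(p,uv):
    n=cv2.undistortPoints(np.array([[uv]],float),K(p),np.array(p['D'],float))[0,0]
    R=np.array(p['R']);t=np.array(p['t']); return -R.T@t, R.T@np.array([n[0],n[1],1.])
def at_z(p,uv,z):
    o,d=ray(p,uv); return o+d*(z-o[2])/d[2]
def at_depth(p,uv):
    o,d=ray(p,uv); u,v=int(round(uv[0])),int(round(uv[1])); return o+d*p['depth'][v,u]
def proj(p,X):
    R=np.array(p['R']); r,_=cv2.Rodrigues(R)
    return cv2.projectPoints(np.array(X,float).reshape(-1,3),r,np.array(p['t'],float),K(p),np.array(p['D'],float))[0][:,0]
def save(p,n): cv2.imwrite('pics/'+n+'.png',cv2.cvtColor(p['image'],cv2.COLOR_RGB2BGR))
def cloud(p,mask):
    v,u=np.nonzero(mask&(p['depth']>0)); uv=np.stack([u,v],1).astype(float)[:,None]
    n=cv2.undistortPoints(uv,K(p),np.array(p['D'],float))[:,0]
    z=p['depth'][v,u]; C=np.c_[n*z[:,None],z]; return (C-np.array(p['t']))@np.array(p['R'])
def st():
    s=read_state(); R=Ro.from_quat(np.roll(s['ee_rot'],-1)).as_matrix()
    print('t',s['clock'],'tcp',np.round(s['tcp_pos'],4),'\nR',np.round(R,3).tolist(),'F',np.round(s['wrist_force'],2),'g',s['grip_width'],'q',np.round(s['q'],3)); return s,R
E
python3 - <<'E'
from h import *
st()
for n in ['top','side']:
    p=viewer.snapshot(n); save(p,n+'0')
    print(n,np.round(-np.array(p['R']).T@p['t'],3))
    for k in ['unit','flap_hinge','flap_pull','spatula_grip','spatula_tip','spatula','block','slot_mouth','pad','pad_top']:
        r=viewer.place_of(p,k)
        for a in r[:2]:
            print(k,round(a['p'],2),np.round(a['location'],1),np.round(at_depth(p,a['location']),3))
E
```

```text
t 0.0 tcp [ 0.159  -0.4999  0.226 ] 
R [[-0.0, 0.303, -0.953], [0.002, -0.953, -0.303], [-1.0, -0.002, -0.0]] F [ 0.15 -0.29 -0.1 ] g 1.0042500309725062 q [-1.409  0.343  1.525 -0.     1.275 -0.146]
top [0.417 0.021 1.221]
unit 0.66 [413.6 222.3] [ 0.53  -0.299  0.068]
unit 0.62 [445.9 188.1] [ 0.643 -0.421  0.042]
flap_hinge 0.98 [305.7 191.9] [ 0.651  0.044 -0.   ]
flap_pull 0.97 [319.2 249.3] [0.451 0.005 0.105]
flap_pull 0.37 [305.6 192. ] [ 0.65   0.044 -0.   ]
spatula_grip 0.78 [330.4 202.1] [ 0.594 -0.034  0.12 ]
spatula_grip 0.59 [283.  280.2] [0.357 0.125 0.006]
spatula_tip 0.88 [291.4 222.6] [0.535 0.088 0.106]
spatula_tip 0.39 [230.8 213.3] [0.582 0.297 0.013]
spatula 0.74 [316.7 212.9] [0.562 0.009 0.115]
block 0.88 [413.1 221.6] [ 0.531 -0.294  0.083]
slot_mouth 0.63 [418.  224.1] [ 0.524 -0.312  0.072]
pad 0.97 [231.6 215.4] [0.574 0.293 0.015]
pad 0.66 [356.4 282.2] [ 0.343 -0.117 -0.003]
pad_top 0.67 [227.2 211.9] [0.587 0.309 0.012]
side [0.183 1.01  1.11 ]
unit 0.64 [327.7 226. ] [0.5   0.132 0.111]
flap_hinge 0.96 [298.2 197.6] [0.626 0.055 0.109]
flap_pull 0.93 [354.1 198.6] [0.46  0.026 0.14 ]
spatula_grip 0.74 [317.3 184.4] [ 0.59  -0.009  0.121]
spatula_tip 0.6 [319.1 214.1] [0.541 0.095 0.109]
spatula 0.59 [322.8 192.5] [0.567 0.003 0.106]
spatula 0.48 [365.8 147.4] [ 0.528 -0.311  0.069]
block 0.7 [374.3 141.9] [ 0.51  -0.355  0.067]
block 0.67 [362.2 157.6] [ 0.528 -0.275  0.049]
slot_mouth 0.58 [365.2 145.5] [ 0.533 -0.32   0.069]
slot_mouth 0.34 [342.3 135.4] [ 0.62  -0.319  0.089]
pad 0.72 [280.3 287.6] [0.568 0.312 0.011]
pad 0.31 [364.9 149.2] [0.183 1.01  1.11 ]
pad_top 0.79 [278.4 286.5] [0.575 0.311 0.012]
```

View pics/top0.png

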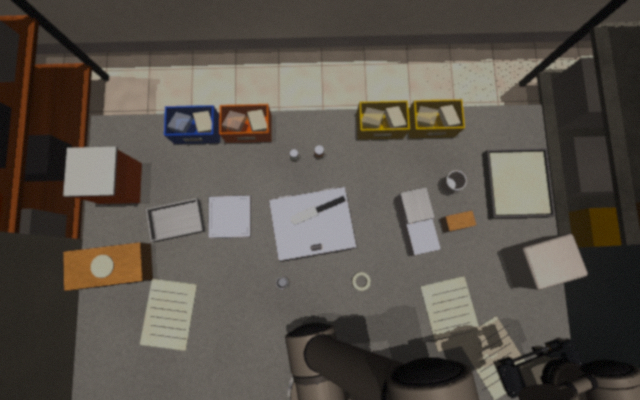

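View pics/side0.png

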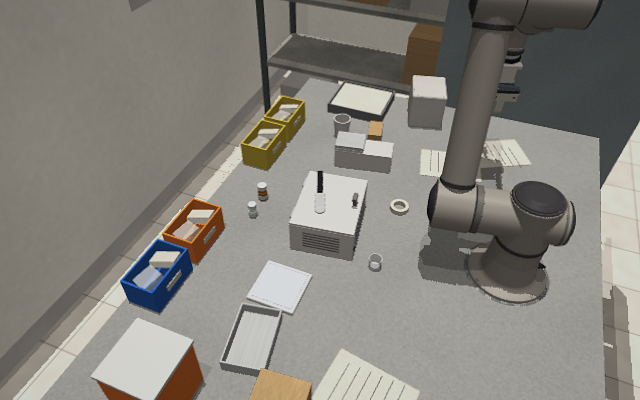

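Run:
```python
from h import *
p=viewer.snapshot('top')
s=viewer.snapshot('side')
big=lambda P,n: cv2.imwrite('pics/'+n+'.png',cv2.resize(cv2.cvtColor(P,cv2.COLOR_RGB2BGR),None,fx=5,fy=5,interpolation=cv2.INTER_CUBIC))
big(p['image'][180:265,265:365],'topu'); big(p['image'][180:265,390:450],'topb')
big(s['image'][120:175,320:400],'sideb'); big(s['image'][165:260,280:380],'sideu')
def rect(C,lab):
    r=cv2.minAreaRect((C[:,:2]*1000).astype(np.float32)); print(lab,len(C),np.round(C[:,2].mean(),4),np.round(r[0],1),np.round(r[1],1),round(r[2],2))
for nm,pp in (('top',p),('side',s)):
    C=cloud(pp,np.ones((400,640),bool))
    m=(C[:,0]>.38)&(C[:,0]<.66)
    for lab,lo,hi,y0,y1 in (('flap',.1,.115,-.2,.2),('ledge',.06,.078,-.42,-.22),('roof',.086,.1,-.42,-.22),('pad',.008,.018,.18,.42)):
        D=C[m&(C[:,2]>lo)&(C[:,2]<hi)&(C[:,1]>y0)&(C[:,1]<y1)]
        if lab=='pad':
            mm=viewer.cut_out(pp,'pad'); D=cloud(pp,mm[0]['mask']) if mm else D
        rect(D,nm+' '+lab)
    for k in ['spatula','block','pad','flap_pull']:
        mm=viewer.cut_out(pp,k)
        for a in mm[:2]:
            D=cloud(pp,a['mask']); print(k,round(a['p'],2),a['rect'],D.mean(0).round(3),D.min(0).round(3),D.max(0).round(3))
```

```text
top flap 4543 0.1083 [536.3  25.9] [196.5 240.1] 8.21
top ledge 973 0.0696 [ 543.4 -353.9] [203.3 167.2] 11.13
top roof 869 0.0931 [ 583.  -306.3] [99.9 86.7] 11.02
top pad 1714 0.0125 [572.2 302.6] [141.7 139.4] 88.75
spatula 0.57 [289.5, 195.9, 346.8, 227.0] [0.571 0.012 0.115] [ 0.533 -0.08   0.103] [0.615 0.089 0.129]
block 0.73 [394.5, 186.4, 442.2, 255.7] [ 0.533 -0.309  0.073] [ 0.427 -0.403 -0.006] [ 0.654 -0.255  0.099]
pad 0.56 [206.7, 195.2, 253.1, 236.6] [0.571 0.302 0.012] [ 0.503  0.233 -0.001] [0.643 0.374 0.02 ]
flap_pull 0.67 [273.3, 188.0, 355.8, 260.1] [0.527 0.027 0.108] [ 0.422 -0.118 -0.005] [0.666 0.16  0.147]
side flap 3482 0.1071 [537.1  27.8] [198.1 249.3] 8.55
side ledge 616 0.0681 [ 543.2 -350. ] [204.4 172.4] 10.38
side roof 436 0.0916 [ 583.1 -305.5] [99.2 95.1] 11.17
side pad 2166 0.0117 [575.2 308.4] [165.5 147.8] 86.69
spatula 0.61 [315.2, 173.7, 327.7, 211.9] [0.57  0.026 0.114] [ 0.537 -0.073  0.106] [0.614 0.094 0.125]
block 0.57 [333.1, 128.6, 393.8, 170.8] [ 0.534 -0.293  0.058] [ 0.428 -0.481 -0.006] [ 0.671 -0.248  0.098]
pad 0.64 [244.6, 258.7, 314.6, 317.8] [0.573 0.31  0.012] [ 0.505  0.224 -0.005] [0.652 0.392 0.035]
```

View pics/topu.png

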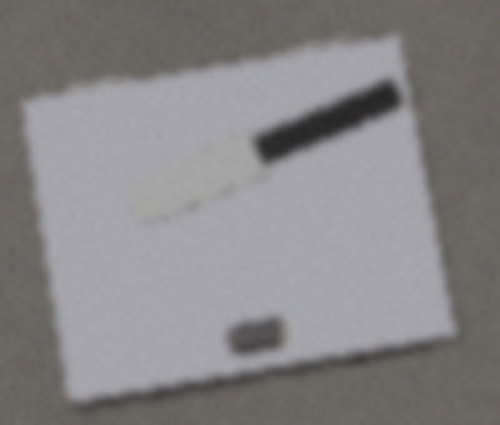

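View pics/topb.png

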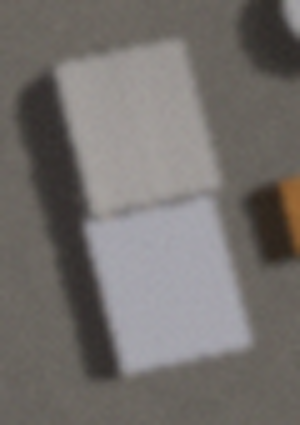

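View pics/sideb.png

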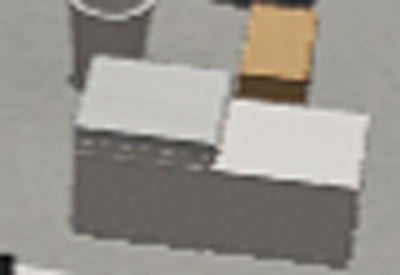

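Run:
```python
from h import *
p=viewer.snapshot('top')
C=cloud(p,np.ones((400,640),bool))
c=np.array([.5363,.0259]);
q=C[(np.linalg.norm(C[:,:2]-c,axis=1)<.13)&(C[:,2]>.1105)]
# handle = higher dark ; pull excluded
h=q[(q[:,0]>.5)&(q[:,2]>.116)]; 
r=cv2.minAreaRect((h[:,:2]*1000).astype(np.float32)); print('handle',len(h),h.mean(0),r)
pl=q[q[:,0]<.49]; print('pull',len(pl),pl.mean(0),pl.max(0),pl.min(0)); top=pl[pl[:,2]>.138]; print(len(top),top.mean(0) if len(top) else 0)
# dark pixels in image
im=p['image'].astype(int).sum(2); m=np.zeros((400,640),bool); m[190:222,300:352]=im[190:222,300:352]<150
uv=np.argwhere(m)[:,::-1]
X=np.array([at_z(p,a,.122) for a in uv]); r=cv2.minAreaRect((X[:,:2]*1000).astype(np.float32)); print('dark',len(X),X.mean(0),r)
U,S,V=np.linalg.svd(X[:,:2]-X[:,:2].mean(0)); print(np.degrees(np.arctan2(-V[0,1],-V[0,0])))
for k in ((291.4,222.6),(316.7,212.9),(330.4,202.1)): print(at_z(p,k,.115))
```

```text
handle 184 [ 0.58869389 -0.03084513  0.12146425] ((574.4678344726562, 4.659912109375), (18.22943687438965, 175.8525390625), 22.237398147583008)
pull 207 [0.46428576 0.03327244 0.11953415] [0.48984186 0.13284775 0.14752232] [ 0.43031191 -0.08407801  0.11050625]
50 [0.45886152 0.01473015 0.14286559]
dark 84 [ 0.58829232 -0.03362364  0.122     ] ((588.5548095703125, -33.31414794921875), (10.147194862365723, 82.79916381835938), 21.89533233642578)
-67.76228388605261
[0.53435924 0.08760408 0.115     ]
[0.56228543 0.00939194 0.115     ]
[ 0.59478914 -0.03377409  0.115     ]
```

```bash
cat >> h.py <<'E'
def Rdown(a):
    a=np.radians(a); y=np.array([np.cos(a),np.sin(a),0]); x=np.array([0,0,-1.]); return np.c_[x,y,np.cross(x,y)]
def plan(wps,c,step=.045,ang=8.4,start=None):
    """wps: list of (pos,R) -> print rows"""
    s=read_state(); P=np.array(s['tcp_pos']); R=Ro.from_quat(np.roll(s['ee_rot'],-1)).as_matrix()
    rows=[]
    for pos,Rt in wps:
        pos=np.array(pos,float); w=Ro.from_matrix(R.T@Rt).as_rotvec(); d=pos-P
        n=max(1,int(np.ceil(max(np.linalg.norm(d)/step,np.degrees(np.linalg.norm(w))/ang))))
        for i in range(n):
            sh=R.T@(d/n); rows.append([c]+[round(float(v),4) for v in sh]+[round(float(v),1) for v in np.degrees(w/n)])
            R=R@Ro.from_rotvec(w/n).as_matrix()
        P=pos;R=Rt
    for i in range(0,len(rows),10): print(json.dumps(rows[i:i+10]))
E
python3 - <<'E'
from h import *
plan([([.4,-.25,.25],Rdown(-20)),([.581,-.0148,.20],Rdown(22.1))],0)
E
```

```text
[[0, -0.0029, -0.0207, -0.0382, -6.5, 0.0, -0.0], [0, -0.0029, -0.0162, -0.0403, -6.5, 0.0, -0.0], [0, -0.0029, -0.0115, -0.0419, -6.5, 0.0, -0.0], [0, -0.0029, -0.0067, -0.0429, -6.5, 0.0, -0.0], [0, -0.0029, -0.0017, -0.0434, -6.5, 0.0, -0.0], [0, -0.0029, 0.0032, -0.0433, -6.5, 0.0, -0.0], [0, -0.0029, 0.0081, -0.0427, -6.5, 0.0, -0.0], [0, -0.0029, 0.013, -0.0415, -6.5, 0.0, -0.0], [0, 0.0071, 0.0128, -0.0404, -6.0, 0.0, 0.0], [0, 0.0071, 0.017, -0.0389, -6.0, 0.0, 0.0]]
[[0, 0.0071, 0.0209, -0.0369, -6.0, 0.0, 0.0], [0, 0.0071, 0.0247, -0.0345, -6.0, 0.0, 0.0], [0, 0.0071, 0.0282, -0.0317, -6.0, 0.0, 0.0], [0, 0.0071, 0.0313, -0.0286, -6.0, 0.0, 0.0], [0, 0.0071, 0.0342, -0.0251, -6.0, 0.0, 0.0]]
```

Call:
move_arm --pt "0 -0.003 -0.021 -0.038 -6.5 0 0" --pt "0 -0.003 -0.016 -0.04 -6.5 0 0" --pt "0 -0.003 -0.012 -0.042 -6.5 0 0" --pt "0 -0.003 -0.007 -0.043 -6.5 0 0" --pt "0 -0.003 -0.002 -0.043 -6.5 0 0" --pt "0 -0.003 0.003 -0.043 -6.5 0 0" --pt "0 -0.003 0.008 -0.043 -6.5 0 0" --pt "0 -0.003 0.013 -0.041 -6.5 0 0" --pt "0 0.007 0.013 -0.04 -6 0 0" --pt "0 0.007 0.017 -0.039 -6 0 0" --grip_force 35

```text
clock: 2.75
tcp_pos: [0.4544, -0.1724, 0.2382]
ee_rot: [0.474, 0.527, 0.469, -0.527]
wrist_force: [1.2, -1.4, 0.1]
grip_width: 0.999
```

Run:
```python
from h import *
st()
plan([([.581,-.0148,.20],Rdown(22.1))],0)
```

```text
t 2.75 tcp [ 0.4544 -0.1724  0.2382] 
R [[0.005, 0.994, -0.112], [-0.005, -0.112, -0.994], [-1.0, 0.005, 0.004]] F [ 1.19 -1.4   0.08] g 0.9990931672863977 q [-0.519  0.257  1.612 -0.002  1.265 -0.406]
[[0, 0.0076, 0.0216, -0.0342, -5.7, 0.1, -0.0], [0, 0.0076, 0.0249, -0.0319, -5.7, 0.1, -0.0], [0, 0.0076, 0.0279, -0.0292, -5.7, 0.1, -0.0], [0, 0.0076, 0.0307, -0.0263, -5.7, 0.1, -0.0], [0, 0.0076, 0.0332, -0.0231, -5.7, 0.1, -0.0]]
```

Call:
move_arm --pt "0 0.008 0.022 -0.034 -5.7 0.1 0" --pt "0 0.008 0.025 -0.032 -5.7 0.1 0" --pt "0 0.008 0.028 -0.029 -5.7 0.1 0" --pt "0 0.008 0.031 -0.026 -5.7 0.1 0" --pt "0 0.008 0.033 -0.023 -5.7 0.1 0" --pt "0 0 0 0 0 0 0"

```text
clock: 3.35
tcp_pos: [0.5869, -0.0022, 0.1963]
ee_rot: [0.593, 0.389, 0.591, -0.384]
wrist_force: [-0.5, 0.1, -0.4]
grip_width: 0.999
```

Run:
```python
from h import *
st()
p=viewer.snapshot('wrist'); save(p,'w1')
for k in ['spatula_grip','spatula_tip','spatula']:
    for a in viewer.place_of(p,k)[:2]: print(k,round(a['p'],2),a['location'],at_depth(p,a['location']),at_z(p,a['location'],.115))
print(proj(p,[[.5885,-.0333,.122],[.5396,.0871,.11]]))
```

```text
t 3.35 tcp [ 0.5869 -0.0022  0.1963] 
R [[0.005, 0.915, 0.403], [0.004, 0.403, -0.915], [-1.0, 0.006, -0.002]] F [-0.47  0.07 -0.45] g 0.9991118933576949 q [-0.137  0.476  1.399  0.005  1.261 -0.553]
spatula_tip 0.86 [313.0, 64.7] [0.54168738 0.09044324 0.11135446] [0.54189517 0.09008318 0.115     ]
spatula 0.89 [309.0, 180.0] [0.57134821 0.01430408 0.1117084 ] [0.5711335  0.01501197 0.115     ]
[[304.77340148 246.69211302]
 [308.38312629  68.35209973]]
```

View pics/w1.png

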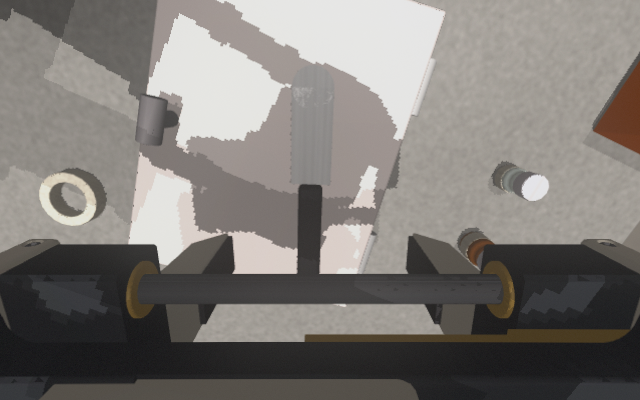

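Run:
```python
from h import *
p=viewer.snapshot('wrist'); im=p['image'].astype(int).sum(2)
for r in range(190,272,10):
    c=np.nonzero(im[r,285:340]<170)[0]+285; print(r,c.min(),c.max(),at_z(p,((c.min()+c.max())/2,r),.122)[:2].round(4))
print(at_z(p,(310,185),.122)[:2],at_z(p,(313,64),.112)[:2],at_z(p,(311.5,182),.112)[:2])
```

```text
190 304 325 [0.5758 0.006 ]
200 304 325 [ 0.5788 -0.0011]
210 303 324 [ 0.5812 -0.0086]
220 303 324 [ 0.5843 -0.016 ]
230 303 324 [ 0.5875 -0.0235]
240 303 322 [ 0.59   -0.0314]
250 303 323 [ 0.5937 -0.039 ]
260 303 323 [ 0.5971 -0.047 ]
270 303 323 [ 0.6005 -0.055 ]
[0.57127286 0.00823816] [0.54041308 0.08647642] [0.57214899 0.00856121]
```

Run:
```python
from h import *
st();plan([([.583,-.015,.15],Rdown(22.5)),([.583,-.015,.115],Rdown(22.5))],0,step=.03)
```

```text
t 3.6 tcp [ 0.585  -0.0072  0.1984] 
R [[0.006, 0.919, 0.395], [0.002, 0.395, -0.919], [-1.0, 0.007, 0.001]] F [-0.4   0.07 -0.77] g 1.0017261940306466 q [-0.145  0.471  1.403  0.003  1.262 -0.552]
[[0, 0.0242, -0.0026, 0.0032, 0.4, 0.0, -0.2], [0, 0.0242, -0.0025, 0.0032, 0.4, 0.0, -0.2], [0, 0.0175, 0.0, 0.0, 0.0, 0.0, 0.0], [0, 0.0175, 0.0, 0.0, 0.0, 0.0, 0.0]]
```

Call:
move_arm --pt "0 0.024 -0.003 0.003 0.4 0 -0.2" --pt "0 0.024 -0.003 0.003 0.4 0 -0.2" --pt "0 0.018 0 0 0 0 0" --pt "0 0.01 0 0 0 0 0" --pt "0 0 0 0 0 0 0"

```text
clock: 4.1
tcp_pos: [0.5815, -0.0218, 0.1245]
ee_rot: [0.588, 0.397, 0.583, -0.396]
wrist_force: [-0.7, -0.0, 0.6]
grip_width: 1.001
```

Run:
```python
from h import *
st();plan([([.583,-.015,.1115],Rdown(22.5))],0,step=.03)
```

```text
t 4.1 tcp [ 0.5815 -0.0218  0.1245] 
R [[0.007, 0.929, 0.371], [-0.003, 0.371, -0.929], [-1.0, 0.005, 0.005]] F [-0.71 -0.03  0.62] g 1.0012098869267443 q [-0.168  0.536  1.511 -0.002  1.087 -0.548]
[[0, 0.013, 0.0038, -0.0058, -0.7, 0.3, -0.3]]
```

Call:
move_arm --pt "0 0.006 0.004 -0.006 -0.7 0.3 -0.3" --pt "0 0.003 0 0 0 0 0" --pt "0 0 0 0 0 0 0"

```text
clock: 4.4
tcp_pos: [0.5843, -0.0152, 0.1174]
ee_rot: [0.589, 0.394, 0.587, -0.392]
wrist_force: [0.8, -0.1, -0.4]
grip_width: 1.002
```

Run:
```python
from h import *
st();plan([([.583,-.015,.1115],Rdown(22.5))],0,step=.03)
```

```text
t 4.4 tcp [ 0.5843 -0.0152  0.1174] 
R [[0.003, 0.924, 0.382], [-0.0, 0.382, -0.924], [-1.0, 0.003, 0.001]] F [ 0.81 -0.07 -0.36] g 1.0018415281530078 q [-1.570e-01  5.500e-01  1.508e+00  1.000e-03  1.080e+00 -5.490e-01]
[[0, 0.0059, -0.0011, -0.0007, -0.1, 0.1, -0.2]]
```

Call:
move_arm --pt "0 0.005 -0.001 -0.001 0 0.1 -0.2" --pt "0 0 0 0 0 0 0" --pt "0.8 0 0 0 0 0 0" --pt "0.8 0 0 0 0 0 0" --pt "0.9 0 0 0 0 0 0" --pt "1 0 0 0 0 0 0" --pt "1 0 0 0 0 0 0"

```text
clock: 5.1
tcp_pos: [0.5837, -0.0143, 0.1134]
ee_rot: [0.588, 0.393, 0.587, -0.393]
wrist_force: [-0.5, -0.9, -0.2]
grip_width: 0.615
```

Run:
```python
from h import *
st()
p=viewer.snapshot('wrist'); save(p,'w2')
```

```text
t 5.1 tcp [ 0.5837 -0.0143  0.1134] 
R [[0.002, 0.924, 0.383], [-0.0, 0.383, -0.924], [-1.0, 0.002, 0.001]] F [-0.52 -0.95 -0.15] g 0.6149476100988199 q [-0.156  0.555  1.512 -0.     1.073 -0.548]
```

View pics/w2.png

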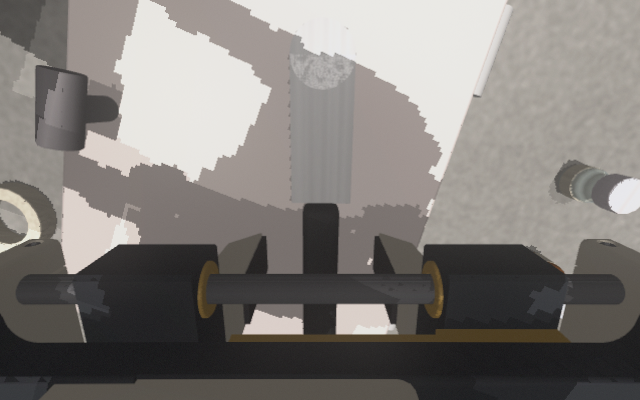

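Call:
move_arm --pt "1 0.002 0 0 0 0 0" --pt "1 0 0 0 0 0 0" --pt "1 0 0 0 0 0 0" --pt "1 0 0 0 0 0 0" --pt "1 0 0 0 0 0 0" --pt "1 0 0 0 0 0 0" --pt "1 0 0 0 0 0 0" --pt "1 0 0 0 0 0 0"

```text
clock: 5.95
tcp_pos: [0.5837, -0.0144, 0.1111]
ee_rot: [0.588, 0.393, 0.587, -0.393]
wrist_force: [0.8, -0.2, -0.7]
grip_width: 0.195
```

Run:
```python
from h import *
st()
```

```text
t 5.95 tcp [ 0.5837 -0.0144  0.1111] 
R [[0.002, 0.924, 0.383], [-0.0, 0.383, -0.924], [-1.0, 0.001, 0.001]] F [ 0.78 -0.18 -0.7 ] g 0.19535753022585972 q [-0.156  0.557  1.515 -0.     1.068 -0.548]
```

Run:
```python
from h import *
plan([([.5837,-.0144,.20],Rdown(22.5)),([.411,-.34,.20],Rdown(-79))],1,step=.03,ang=7.5)
```

```text
[[1, -0.0296, 0.0, 0.0, -0.0, 0.0, -0.0], [1, -0.0296, 0.0, 0.0, -0.0, 0.0, -0.0], [1, -0.0296, 0.0, 0.0, -0.0, 0.0, -0.0], [1, 0.0, -0.0203, 0.0168, 7.3, 0.0, 0.0], [1, 0.0, -0.018, 0.0192, 7.3, 0.0, 0.0], [1, 0.0, -0.0155, 0.0213, 7.3, 0.0, 0.0], [1, 0.0, -0.0126, 0.0231, 7.3, 0.0, 0.0], [1, 0.0, -0.0096, 0.0245, 7.3, 0.0, 0.0], [1, 0.0, -0.0065, 0.0255, 7.3, 0.0, 0.0], [1, 0.0, -0.0032, 0.0261, 7.3, 0.0, 0.0]]
[[1, 0.0, 0.0001, 0.0263, 7.3, 0.0, 0.0], [1, 0.0, 0.0035, 0.0261, 7.3, 0.0, 0.0], [1, 0.0, 0.0067, 0.0255, 7.3, 0.0, 0.0], [1, 0.0, 0.0099, 0.0244, 7.3, 0.0, 0.0], [1, 0.0, 0.0129, 0.023, 7.3, 0.0, 0.0], [1, 0.0, 0.0157, 0.0211, 7.3, 0.0, 0.0], [1, 0.0, 0.0182, 0.019, 7.3, 0.0, 0.0]]
```

Call:
move_arm --pt "1 -0.02 0 0 0 0 0" --pt "1 -0.03 0 0 0 0 0" --pt "1 -0.03 0 0 0 0 0" --pt "1 -0.005 -0.02 0.017 7.3 0 0" --pt "1 0 -0.018 0.019 7.3 0 0" --pt "1 0 -0.016 0.021 7.3 0 0" --pt "1 0 -0.013 0.023 7.3 0 0" --pt "1 0 -0.01 0.024 7.3 0 0" --pt "1 0 -0.006 0.026 7.3 0 0" --pt "1 0 -0.003 0.026 7.3 0 0"

```text
clock: 6.95
tcp_pos: [0.492, -0.1778, 0.1988]
ee_rot: [0.353, 0.613, 0.352, -0.613]
wrist_force: [0.8, 0.2, -0.4]
grip_width: 0.193
```

Run:
```python
from h import *
st()
p=viewer.snapshot('wrist'); save(p,'w3')
plan([([.411,-.34,.19],Rdown(-79))],1,step=.03,ang=7.5)
```

```text
t 6.95 tcp [ 0.492  -0.1778  0.1988] 
R [[0.001, 0.864, -0.503], [-0.0, -0.503, -0.864], [-1.0, 0.001, -0.0]] F [ 0.76  0.21 -0.43] g 0.19346484084133767 q [-0.494  0.362  1.575  0.     1.204  0.034]
[[1, 0.0013, 0.0018, 0.0253, 6.9, 0.0, -0.0], [1, 0.0013, 0.0049, 0.0249, 6.9, 0.0, -0.0], [1, 0.0013, 0.0078, 0.0242, 6.9, 0.0, -0.0], [1, 0.0013, 0.0107, 0.023, 6.9, 0.0, -0.0], [1, 0.0013, 0.0134, 0.0216, 6.9, 0.0, -0.0], [1, 0.0013, 0.0159, 0.0198, 6.9, 0.0, -0.0], [1, 0.0013, 0.0181, 0.0178, 6.9, 0.0, -0.0]]
```

View pics/w3.png

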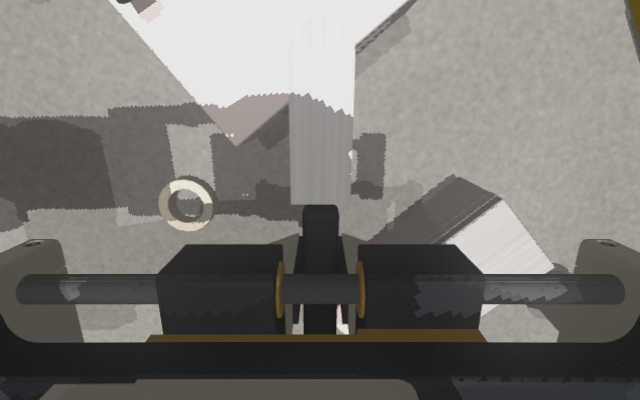

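Spatula held straight (handle 303–340, blade 290–355), no slip.

Call:
move_arm --pt "1 0.001 0.002 0.025 6.9 0 0" --pt "1 0.001 0.005 0.025 6.9 0 0" --pt "1 0.001 0.008 0.024 6.9 0 0" --pt "1 0.001 0.011 0.023 6.9 0 0" --pt "1 0.001 0.013 0.022 6.9 0 0" --pt "1 0.001 0.016 0.02 6.9 0 0" --pt "1 0.001 0.015 0.015 5 0 0" --pt "1 0 0 0 0 0 0"

```text
clock: 7.8
tcp_pos: [0.4071, -0.3417, 0.1918]
ee_rot: [-0.069, -0.704, -0.067, 0.704]
wrist_force: [-0.1, 0.0, -0.1]
grip_width: 0.192
```

Run:
```python
from h import *
st()
p=viewer.snapshot('wrist'); save(p,'w4')
print(proj(p,[[.534,-.316,.07],[.534-.02*-.191,-.316-.02*.9816+0,.07]]))
for k in ['slot_mouth','spatula_tip','spatula']:
    for a in viewer.place_of(p,k)[:2]: print(k,round(a['p'],2),a['location'],at_depth(p,a['location']))
plan([([.411,-.34,.12],Rdown(-79))],1,step=.03,ang=7.5)
```

```text
t 7.8 tcp [ 0.4071 -0.3417  0.1918] 
R [[-0.0, 0.192, -0.981], [-0.002, -0.981, -0.192], [-1.0, 0.002, 0.001]] F [-0.06  0.01 -0.09] g 0.19156305047709055 q [-0.842  0.384  1.563 -0.002  1.194  0.536]
[[320.02449821  31.81975187]
 [345.76534583  31.84321302]]
slot_mouth 0.56 [319.6, 26.1] [ 0.51278363 -0.31986432  0.19170827]
spatula_tip 0.67 [322.0, 15.1] [ 0.54043835 -0.31614308  0.09230661]
spatula 0.65 [318.8, 199.9] [ 0.43560064 -0.33452763  0.19335691]
spatula 0.44 [319.8, 27.9] [ 0.51206998 -0.32009276  0.1918853 ]
[[1, 0.024, 0.0005, -0.0007, 0.1, -0.0, -0.0], [1, 0.024, 0.0005, -0.0007, 0.1, -0.0, -0.0], [1, 0.024, 0.0005, -0.0007, 0.1, -0.0, -0.0]]
```

View pics/w4.png

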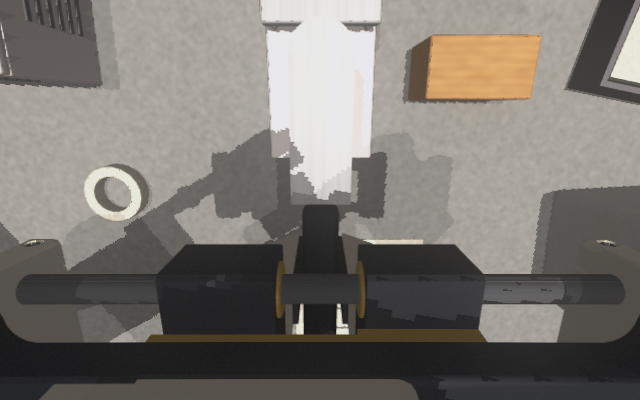

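Call:
move_arm --pt "1 0.025 0 -0.001 0 0 0" --pt "1 0.035 0.001 -0.001 0 0 0" --pt "1 0.035 0.001 -0.001 0 0 0" --pt "1 0.01 0 0 0 0 0" --pt "1 0 0 0 0 0 0"

```text
clock: 8.5
tcp_pos: [0.4164, -0.3373, 0.0868]
ee_rot: [0.076, 0.705, 0.073, -0.702]
wrist_force: [0.7, 0.6, 0.2]
grip_width: 0.192
```

Run:
```python
from h import *
st()
plan([([.411,-.3405,.0755],Rdown(-79))],1,step=.03,ang=7.5)
```

```text
t 8.5 tcp [ 0.4164 -0.3373  0.0868] 
R [[0.005, 0.21, -0.978], [-0.005, -0.978, -0.21], [-1.0, 0.006, -0.004]] F [0.75 0.6  0.23] g 0.19232928420249745 q [-8.240e-01  5.110e-01  1.684e+00  1.000e-03  9.400e-01  5.350e-01]
[[1, 0.0113, 0.0019, 0.006, 1.1, -0.2, -0.3]]
```

Call:
move_arm --pt "1 0.006 0.002 0.005 1.1 -0.2 -0.3" --pt "1 0.003 0 0 0 0 0" --pt "1 0 0 0 0 0 0"

```text
clock: 8.8
tcp_pos: [0.4135, -0.3413, 0.0805]
ee_rot: [0.069, 0.705, 0.067, -0.703]
wrist_force: [-0.3, -0.5, 0.2]
grip_width: 0.191
```

Run:
```python
from h import *
st()
p=viewer.snapshot('side'); cv2.imwrite('pics/s5.png',cv2.resize(cv2.cvtColor(p['image'][110:190,310:420],cv2.COLOR_RGB2BGR),None,fx=6,fy=6,interpolation=cv2.INTER_CUBIC))
plan([([.411,-.3405,.0755],Rdown(-79))],1,step=.03,ang=7.5)
```

```text
t 8.8 tcp [ 0.4135 -0.3413  0.0805] 
R [[0.004, 0.191, -0.981], [-0.004, -0.981, -0.192], [-1.0, 0.004, -0.003]] F [-0.3  -0.48  0.17] g 0.19056164791994445 q [-0.833  0.521  1.688  0.     0.928  0.545]
[[1, 0.0053, -0.0015, 0.0023, 0.0, -0.2, -0.3]]
```

View pics/s5.png

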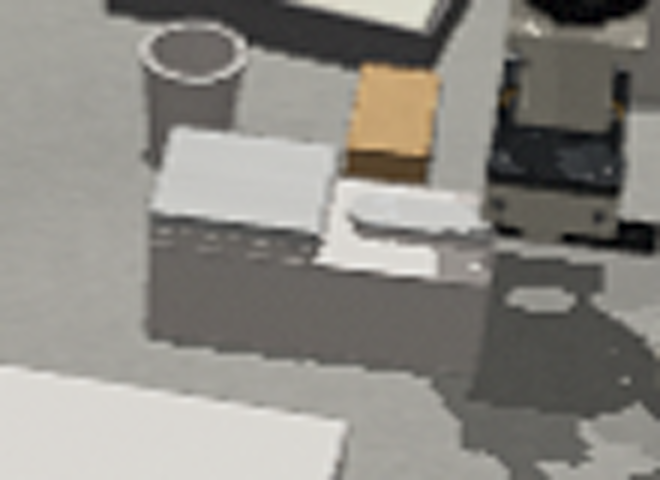

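Call:
move_arm --pt "1 0.004 -0.001 0 0 -0.2 -0.3" --pt "1 0.001 0 -0.003 0 0 0" --pt "1 0 0 -0.008 0 0 0" --pt "1 0 0 -0.01 0 0 0" --pt "1 0 0 0 0 0 0"

```text
clock: 9.35
tcp_pos: [0.4366, -0.3371, 0.0773]
ee_rot: [0.068, 0.704, 0.067, -0.703]
wrist_force: [0.1, 0.0, -1.1]
grip_width: 0.194
```

Run:
```python
from h import *
st()
p=viewer.snapshot('side'); cv2.imwrite('pics/s6.png',cv2.resize(cv2.cvtColor(p['image'][110:190,310:420],cv2.COLOR_RGB2BGR),None,fx=6,fy=6,interpolation=cv2.INTER_CUBIC))
p=viewer.snapshot('wrist'); save(p,'w6')
plan([([.5075,-.3217,.0755],Rdown(-79))],1,step=.015,ang=7.5)
```

```text
t 9.35 tcp [ 0.4366 -0.3371  0.0773] 
R [[0.002, 0.191, -0.982], [-0.002, -0.982, -0.191], [-1.0, 0.002, -0.002]] F [ 0.05  0.02 -1.05] g 0.19397728239615192 q [-0.796  0.549  1.645  0.     0.945  0.582]
[[1, 0.0003, -0.0003, -0.0147, -0.0, -0.0, -0.0], [1, 0.0003, -0.0003, -0.0147, -0.0, -0.0, -0.0], [1, 0.0003, -0.0003, -0.0147, -0.0, -0.0, -0.0], [1, 0.0003, -0.0003, -0.0147, -0.0, -0.0, -0.0], [1, 0.0003, -0.0003, -0.0147, -0.0, -0.0, -0.0]]
```

View pics/s6.png

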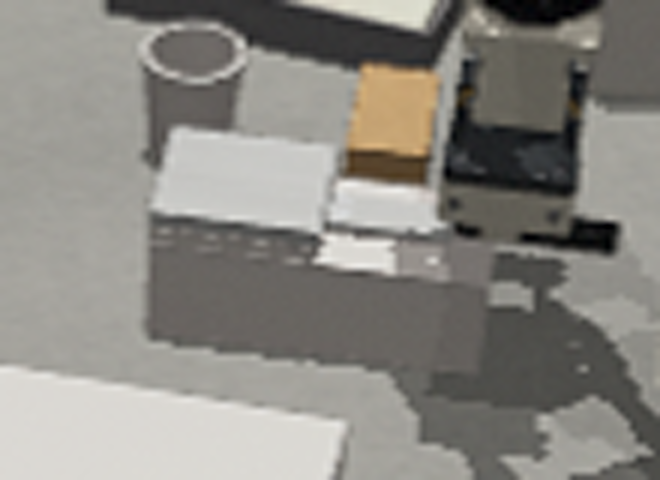

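View pics/w6.png

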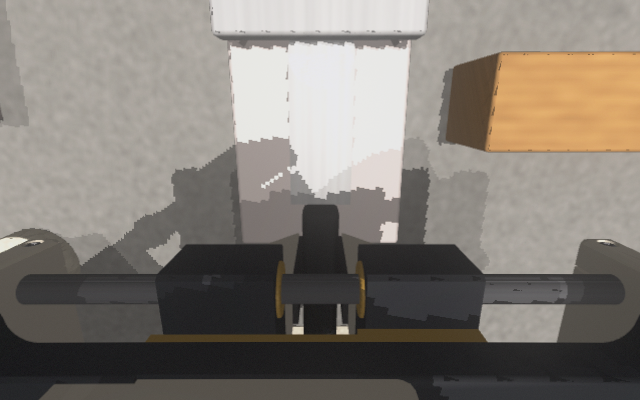

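Call:
move_arm --pt "1 0.001 0 -0.012 0 0 0" --pt "1 0.001 0 -0.014 0 0 0" --pt "1 0.001 0 -0.014 0 0 0" --pt "1 0 0 -0.01 0 0 0" --pt "1 0 0 0 0 0 0"

```text
clock: 9.95
tcp_pos: [0.4894, -0.3264, 0.0736]
ee_rot: [0.068, 0.704, 0.067, -0.703]
wrist_force: [-0.1, 0.5, -0.4]
grip_width: 0.193
```

Run:
```python
from h import *
st()
plan([([.5075,-.3217,.0755],Rdown(-79))],1,step=.015,ang=7.5)
```

```text
t 9.95 tcp [ 0.4894 -0.3264  0.0736] 
R [[0.001, 0.191, -0.982], [-0.001, -0.982, -0.191], [-1.0, 0.001, -0.001]] F [-0.12  0.47 -0.4 ] g 0.19319143049700527 q [-0.718  0.61   1.538 -0.     0.992  0.661]
[[1, -0.0009, -0.0006, -0.0093, -0.0, -0.0, -0.0], [1, -0.0009, -0.0006, -0.0093, -0.0, -0.0, -0.0]]
```

Height now at the expected rest height (.073); no contact force. Continue the last 18 mm.

Call:
move_arm --pt "1 -0.0005 0 -0.008 0 0 0" --pt "1 0 0 -0.006 0 0 0" --pt "1 0 0 -0.002 0 0 0" --pt "1 0 0 0 0 0 0"

```text
clock: 10.35
tcp_pos: [0.5064, -0.3227, 0.0739]
ee_rot: [0.068, 0.704, 0.068, -0.704]
wrist_force: [-0.9, -0.8, -1.2]
grip_width: 0.195
```

Run:
```python
from h import *
st()
p=viewer.snapshot('wrist'); save(p,'w7')
plan([([.5075,-.3217,.0755],Rdown(-79))],1,step=.015,ang=7.5)
```

```text
t 10.35 tcp [ 0.5064 -0.3227  0.0739] 
R [[0.0, 0.191, -0.982], [-0.001, -0.982, -0.191], [-1.0, 0.001, -0.0]] F [-0.88 -0.77 -1.18] g 0.19475790287566158 q [-0.695  0.629  1.499 -0.     1.013  0.684]
[[1, -0.0016, -0.0008, -0.0015, 0.0, -0.0, -0.0]]
```

View pics/w7.png

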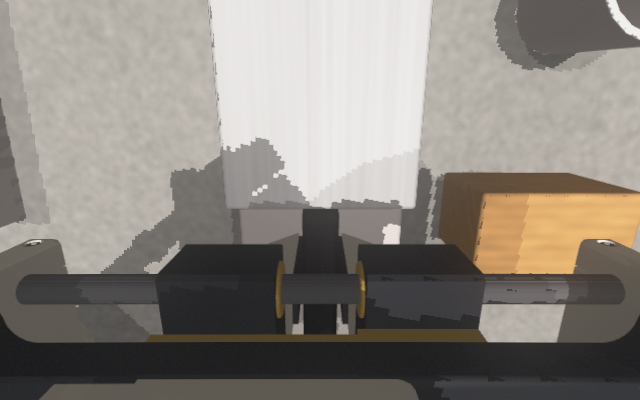

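Call:
move_arm --pt "0.8 0 0 0 0 0 0" --pt "0.7 0 0 0 0 0 0" --pt "0.6 0 0 0 0 0 0" --pt "0.5 0 0 0 0 0 0" --pt "0.5 0 0 0 0 0 0" --pt "0.5 0 0 0 0 0 0" --pt "0.5 -0.02 0 0 0 0 0" --pt "0.5 -0.04 0 0 0 0 0" --pt "0.5 -0.04 0 0 0 0 0" --pt "0.5 0 0 0 0 0 0"

```text
clock: 11.4
tcp_pos: [0.5047, -0.3228, 0.1762]
ee_rot: [-0.067, -0.703, -0.068, 0.705]
wrist_force: [0.8, -0.8, 0.3]
grip_width: 0.5
```

Run:
```python
from h import *
st()
p=viewer.snapshot('wrist'); save(p,'w8')
for k in ['spatula_grip','slot_mouth','spatula']:
    for a in viewer.place_of(p,k)[:2]: print(k,round(a['p'],2),a['location'],at_depth(p,a['location']))
```

```text
t 11.4 tcp [ 0.5047 -0.3228  0.1762] 
R [[-0.003, 0.19, -0.982], [0.001, -0.982, -0.19], [-1.0, -0.002, 0.002]] F [ 0.83 -0.76  0.25] g 0.5000258650895748 q [-6.970e-01  5.200e-01  1.383e+00 -1.000e-03  1.241e+00  6.830e-01]
spatula_grip 0.68 [319.2, 218.6] [ 0.49060987 -0.32360923  0.083908  ]
slot_mouth 0.9 [317.7, 156.4] [ 0.54160991 -0.31271057  0.09300196]
spatula 0.57 [320.3, 161.5] [ 0.53808622 -0.31535505  0.09210801]
```

View pics/w8.png

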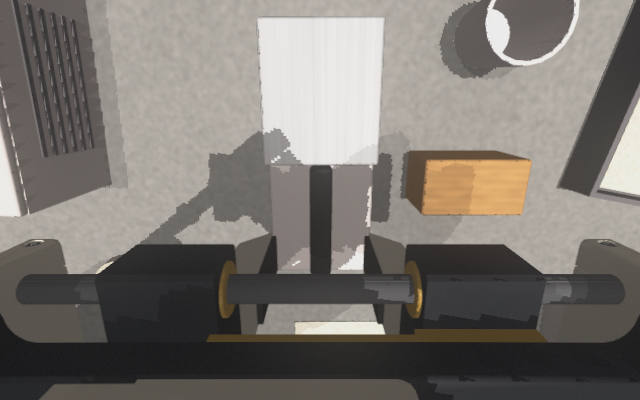

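Run:
```python
from h import *
plan([([.462,.015,.215],Rdown(-81.8))],0.2,step=.035)
```

```text
[[0.2, -0.0042, -0.0338, -0.0024, 0.3, 0.1, 0.1], [0.2, -0.0042, -0.0338, -0.0023, 0.3, 0.1, 0.1], [0.2, -0.0043, -0.0338, -0.0021, 0.3, 0.1, 0.1], [0.2, -0.0043, -0.0338, -0.0019, 0.3, 0.1, 0.1], [0.2, -0.0044, -0.0338, -0.0018, 0.3, 0.1, 0.1], [0.2, -0.0044, -0.0338, -0.0016, 0.3, 0.1, 0.1], [0.2, -0.0044, -0.0338, -0.0015, 0.3, 0.1, 0.1], [0.2, -0.0045, -0.0338, -0.0013, 0.3, 0.1, 0.1], [0.2, -0.0045, -0.0338, -0.0012, 0.3, 0.1, 0.1], [0.2, -0.0045, -0.0338, -0.001, 0.3, 0.1, 0.1]]
```

Call:
move_arm --pt "0.2 -0.01 -0.03 -0.002 0.3 0.1 0.1" --pt "0.2 -0.01 -0.035 -0.002 0.3 0.1 0.1" --pt "0.2 -0.005 -0.035 -0.002 0.3 0.1 0.1" --pt "0.2 -0.004 -0.035 -0.002 0.3 0.1 0.1" --pt "0.2 -0.004 -0.035 -0.002 0.3 0 0" --pt "0.2 -0.004 -0.035 -0.002 0.3 0 0" --pt "0.2 -0.004 -0.035 -0.001 0.3 0 0" --pt "0.2 -0.004 -0.034 -0.001 0.3 0 0" --pt "0.2 0 -0.025 -0.001 0.3 0 0" --pt "0.2 0 0 0 0 0 0"

```text
clock: 12.6
tcp_pos: [0.4577, -0.011, 0.2029]
ee_rot: [-0.042, -0.694, -0.056, 0.716]
wrist_force: [0.0, -0.1, 0.6]
grip_width: 0.8
```

Run:
```python
from h import *
st()
p=viewer.snapshot('wrist'); save(p,'w9')
for a in viewer.place_of(p,'flap_pull')[:2]: print(round(a['p'],2),a['location'],at_depth(p,a['location']),at_z(p,a['location'],.136))
print(proj(p,[.462,.015,.136]))
plan([([.462,.015,.17],Rdown(-81.8))],0.2,step=.035)
```

```text
t 12.6 tcp [ 0.4577 -0.011   0.2029] 
R [[-0.032, 0.137, -0.99], [0.017, -0.99, -0.138], [-0.999, -0.022, 0.029]] F [ 0.02 -0.14  0.57] g 0.8004467291828462 q [-0.199  0.261  1.711  0.011  1.204  1.23 ]
0.91 [290.6, 202.3] [0.46241744 0.01275442 0.14299078] [0.46000891 0.0132557  0.136     ]
[[288.4963583  199.36615774]]
[[0.2, 0.0167, -0.0134, -0.0042, -0.2, 0.8, 0.6], [0.2, 0.0166, -0.0136, -0.004, -0.2, 0.8, 0.6]]
```

View pics/w9.png

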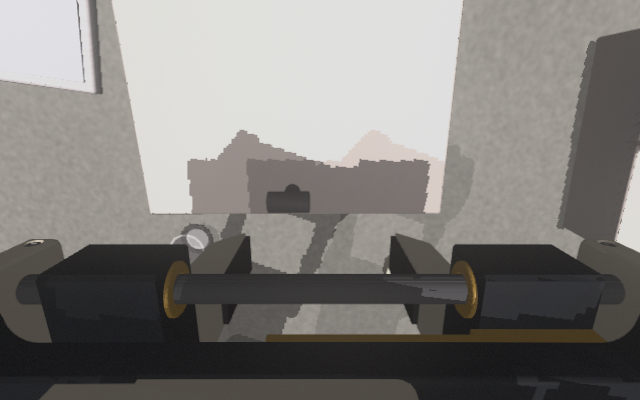

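Call:
move_arm --pt "0.2 0.017 -0.013 -0.003 -0.2 0.8 0.6" --pt "0.2 0.015 -0.012 -0.002 -0.2 0.8 0.6" --pt "0.2 0 0 0 0 0 0" --pt "0.2 0 0 0 0 0 0"

```text
clock: 13.1
tcp_pos: [0.4599, 0.0087, 0.1687]
ee_rot: [-0.05, -0.704, -0.049, 0.706]
wrist_force: [0.2, -0.2, 0.9]
grip_width: 0.799
```

Run:
```python
from h import *
st()
plan([([.461,.0142,.117],Rdown(-81.8))],0.2,step=.02)
```

```text
t 13.1 tcp [0.4599 0.0087 0.1687] 
R [[-0.003, 0.139, -0.99], [-0.002, -0.99, -0.139], [-1.0, 0.002, 0.003]] F [ 0.21 -0.21  0.93] g 0.799375184028692 q [-0.146  0.286  1.781 -0.003  1.077  1.287]
[[0.2, 0.0172, -0.0018, -0.0007, -0.1, 0.1, -0.0], [0.2, 0.0172, -0.0018, -0.0007, -0.1, 0.1, -0.0], [0.2, 0.0172, -0.0018, -0.0006, -0.1, 0.1, -0.0]]
```

Call:
move_arm --pt "0.3 0.015 -0.003 0 -0.1 0.1 0" --pt "0.4 0.02 -0.002 0 -0.1 0.1 0" --pt "0.4 0.01 -0.001 0 0 0 0" --pt "0.4 0 0 0 0 0 0"

```text
clock: 13.5
tcp_pos: [0.4618, 0.0101, 0.1244]
ee_rot: [0.05, 0.707, 0.048, -0.704]
wrist_force: [-0.7, -0.4, 0.5]
grip_width: 0.607
```

Run:
```python
from h import *
st()
plan([([.461,.0142,.117],Rdown(-81.8))],0.5,step=.02)
p=viewer.snapshot('wrist'); save(p,'w10')
```

```text
t 13.5 tcp [0.4618 0.0101 0.1244] 
R [[0.004, 0.138, -0.99], [-0.003, -0.99, -0.138], [-1.0, 0.004, -0.003]] F [-0.66 -0.41  0.53] g 0.606838142069993 q [-0.143  0.345  1.841 -0.003  0.952  1.291]
[[0.5, 0.0074, -0.0042, 0.0002, -0.3, -0.2, -0.2]]
```

View pics/w10.png

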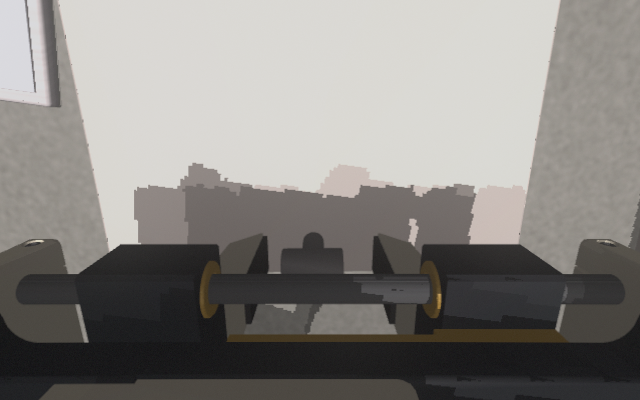

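Call:
move_arm --pt "0.5 0.006 -0.004 0 -0.3 -0.2 -0.2" --pt "0.6 0.001 0 0 0 0 0" --pt "1 0 0 0 0 0 0" --pt "1 0 0 0 0 0 0" --pt "1 0 0 0 0 0 0" --pt "1 0 0 0 0 0 0" --pt "1 0 0 0 0 0 0" --pt "1 0 0 0 0 0 0" --grip_force 30

```text
clock: 14.35
tcp_pos: [0.463, 0.0143, 0.1195]
ee_rot: [0.05, 0.707, 0.051, -0.704]
wrist_force: [0.8, 0.9, -3.3]
grip_width: 0.32
```

Run:
```python
from h import *
s,R=st()
H=np.array([.6303,.0395,.1]);u=np.array([np.cos(np.radians(8.2)),np.sin(np.radians(8.2)),0])
P=np.array(s['tcp_pos'])+[0,0,.019]; r=P-H; print('rel',r@u,r[2],'r',np.hypot(r@u,r[2]))
for th in (.1,.5,1,1.65,1.7):
    a=th+np.arctan2(36,170); print(th,(H+173.8e-3*(-np.cos(a)*u+np.array([0,0,np.sin(a)]))-[0,0,.019]).round(4))
```

```text
t 14.35 tcp [0.463  0.0143 0.1195] 
R [[0.004, 0.143, -0.99], [0.001, -0.99, -0.143], [-1.0, -0.0, -0.004]] F [ 0.78  0.87 -3.35] g 0.3195771625284687 q [-0.136  0.354  1.843  0.002  0.941  1.291]
rel -0.16916832862632536 0.038496673878755716 r 0.1734932774200536
0.1 [0.4664 0.0159 0.1338]
0.5 [0.4997 0.0207 0.1941]
1 [0.5694 0.0307 0.2435]
1.65 [0.6791 0.0465 0.2476]
1.7 [0.6873 0.0477 0.245 ]
```

```bash
cat >> h.py <<'E'
def arc(dth,n):
    H=np.array([.6303,.0395,.1]);u=np.array([np.cos(np.radians(8.2)),np.sin(np.radians(8.2)),0])
    s=read_state(); P=np.array(s['tcp_pos'])+[0,0,.0165]; r=P-H; x,z=r@u,r[2]; a=np.arctan2(z,-x)
    print('theta',a-.2087,'rad',np.hypot(x,z),'lat',r@np.array([-u[1],u[0],0]))
    w=[]
    for i in range(1,n+1):
        b=a+dth*i; w.append((H+.1738*(-np.cos(b)*u+np.array([0,0,np.sin(b)]))-[0,0,.0165],Rdown(-81.8)))
    plan(w,1,step=.05)
E
python3 - <<'E'
from h import *
arc(.1,10)
E
```

```text
theta 0.000959144200417178 rad 0.17295572826754801 lat -0.0010906693180570137
[[1, -0.017, -0.0011, -0.0037, 0.0, -0.2, 0.0], [1, -0.0163, 0.0, -0.0061, 0.0, 0.0, 0.0], [1, -0.0156, -0.0, -0.0077, 0.0, 0.0, 0.0], [1, -0.0147, -0.0, -0.0092, 0.0, 0.0, 0.0], [1, -0.0137, 0.0, -0.0106, 0.0, 0.0, 0.0], [1, -0.0126, 0.0, -0.012, 0.0, 0.0, 0.0], [1, -0.0113, 0.0, -0.0132, 0.0, 0.0, 0.0], [1, -0.01, -0.0, -0.0142, 0.0, 0.0, 0.0], [1, -0.0085, -0.0, -0.0152, 0.0, 0.0, 0.0], [1, -0.0069, -0.0, -0.0159, 0.0, 0.0, 0.0]]
```

Call:
move_arm --pt "1 -0.01 0 -0.002 0 -0.2 0" --pt "1 -0.017 0 -0.005 0 0 0" --pt "1 -0.016 0 -0.007 0 0 0" --pt "1 -0.015 0 -0.009 0 0 0" --grip_force 40

```text
clock: 14.75
tcp_pos: [0.4852, 0.0176, 0.176]
ee_rot: [-0.05, -0.704, -0.051, 0.707]
wrist_force: [2.6, -0.6, -9.1]
grip_width: 0.324
```

Run:
```python
from h import *
st();arc(.1,10)
```

```text
t 14.75 tcp [0.4852 0.0176 0.176 ] 
R [[-0.004, 0.142, -0.99], [0.001, -0.99, -0.142], [-1.0, -0.002, 0.004]] F [ 2.61 -0.59 -9.1 ] g 0.3237776645218472 q [-1.220e-01  3.230e-01  1.704e+00  1.000e-03  1.119e+00  1.306e+00]
theta 0.3536149313780983 rad 0.17342449286437545 lat -0.0009850307519867
[[1, -0.0145, -0.001, -0.0096, -0.0, 0.2, 0.1], [1, -0.0131, 0.0, -0.0114, 0.0, 0.0, 0.0], [1, -0.0119, 0.0, -0.0126, 0.0, 0.0, 0.0], [1, -0.0106, -0.0, -0.0137, 0.0, 0.0, 0.0], [1, -0.0092, 0.0, -0.0147, 0.0, 0.0, 0.0], [1, -0.0077, 0.0, -0.0156, 0.0, 0.0, 0.0], [1, -0.0061, -0.0, -0.0163, 0.0, 0.0, 0.0], [1, -0.0044, 0.0, -0.0168, 0.0, 0.0, 0.0], [1, -0.0027, -0.0, -0.0172, 0.0, 0.0, 0.0], [1, -0.001, -0.0, -0.0173, 0.0, 0.0, 0.0]]
```

Call:
move_arm --pt "1 -0.014 0 -0.01 0 0.2 0" --pt "1 -0.013 0 -0.011 0 0 0" --pt "1 -0.012 0 -0.013 0 0 0" --pt "1 -0.011 0 -0.014 0 0 0" --pt "1 -0.009 0 -0.015 0 0 0"

```text
clock: 15.25
tcp_pos: [0.5427, 0.0262, 0.2327]
ee_rot: [-0.05, -0.698, -0.051, 0.713]
wrist_force: [-5.5, -0.8, -1.2]
grip_width: 0.324
```

Run:
```python
from h import *
st();arc(.1,10)
p=viewer.snapshot('side'); save(p,'s11')
```

```text
t 15.25 tcp [0.5427 0.0262 0.2327] 
R [[-0.021, 0.143, -0.99], [0.0, -0.99, -0.143], [-1.0, -0.003, 0.021]] F [-5.45 -0.82 -1.2 ] g 0.32360369457393484 q [-0.092  0.383  1.445 -0.002  1.334  1.336]
theta 0.8263627516141662 rad 0.17353055475551363 lat -0.0007165972720243781
[[1, -0.0087, -0.0007, -0.0151, 0.0, 1.2, 0.2], [1, -0.0065, -0.0, -0.0161, 0.0, 0.0, 0.0], [1, -0.0049, 0.0, -0.0167, 0.0, 0.0, 0.0], [1, -0.0032, -0.0, -0.0171, 0.0, 0.0, 0.0], [1, -0.0015, -0.0, -0.0173, 0.0, 0.0, 0.0], [1, 0.0002, 0.0, -0.0174, 0.0, 0.0, 0.0], [1, 0.002, -0.0, -0.0173, 0.0, 0.0, 0.0], [1, 0.0037, 0.0, -0.017, 0.0, 0.0, 0.0], [1, 0.0054, 0.0, -0.0165, 0.0, 0.0, 0.0], [1, 0.007, -0.0, -0.0159, 0.0, 0.0, 0.0]]
```

View pics/s11.png

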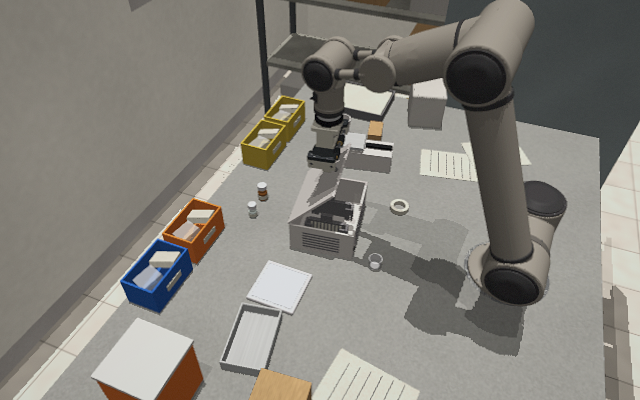

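The flap is following (raised about 45°, seen at 300–350, 180–220). Continue to ~1.65.

Call:
move_arm --pt "1 -0.009 0 -0.014 0 1 0.1" --pt "1 -0.006 0 -0.016 0 0.2 0" --pt "1 -0.005 0 -0.017 0 0 0" --pt "1 -0.003 0 -0.017 0 0 0" --pt "1 -0.001 0 -0.017 0 0 0"

```text
clock: 15.8
tcp_pos: [0.6191, 0.0374, 0.2568]
ee_rot: [-0.05, -0.7, -0.051, 0.71]
wrist_force: [-5.6, -0.7, 6.4]
grip_width: 0.32
```

Run:
```python
from h import *
st();arc(.1,6)
```

```text
t 15.8 tcp [0.6191 0.0374 0.2568] 
R [[-0.015, 0.143, -0.99], [0.0, -0.99, -0.143], [-1.0, -0.002, 0.014]] F [-5.63 -0.72  6.36] g 0.320210169966397 q [-6.300e-02  5.130e-01  1.172e+00 -1.000e-03  1.472e+00  1.364e+00]
theta 1.2962736650647657 rad 0.17363586908456657 lat -0.00043891335754031504
[[1, -0.0007, -0.0004, -0.0174, 0.0, 0.8, 0.1], [1, 0.0015, 0.0, -0.0173, 0.0, 0.0, 0.0], [1, 0.0032, -0.0, -0.0171, 0.0, 0.0, 0.0], [1, 0.0049, 0.0, -0.0167, 0.0, 0.0, 0.0], [1, 0.0065, -0.0, -0.0161, 0.0, 0.0, 0.0], [1, 0.0081, 0.0, -0.0154, 0.0, 0.0, 0.0]]
```

Call:
move_arm --pt "1 -0.001 0 -0.017 0 0.8 0" --pt "1 0.001 0 -0.017 0 0 0" --pt "1 0.003 0 -0.017 0 0 0" --pt "1 0.005 0 -0.015 0 0 0" --pt "1 0 0 0 0 0 0"

```text
clock: 16.3
tcp_pos: [0.6839, 0.0471, 0.2495]
ee_rot: [-0.05, -0.703, -0.052, 0.707]
wrist_force: [0.1, 0.0, -1.7]
grip_width: 0.321
```

Run:
```python
from h import *
st();arc(.1,1)
p=viewer.snapshot('side'); save(p,'s12')
```

```text
t 16.3 tcp [0.6839 0.0471 0.2495] 
R [[-0.006, 0.144, -0.99], [0.002, -0.99, -0.144], [-1.0, -0.002, 0.005]] F [ 0.09  0.02 -1.69] g 0.32117831604419456 q [-4.400e-02  6.470e-01  9.570e-01  1.000e-03  1.543e+00  1.383e+00]
theta 1.677302316723297 rad 0.17459840123217715 lat -0.0001681956704956784
[[1, 0.0069, -0.0001, -0.016, 0.1, 0.3, 0.1]]
```

View pics/s12.png

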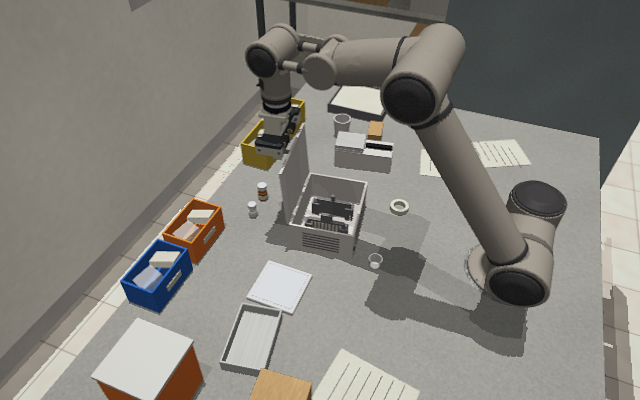

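Call:
move_arm --pt "0.5 0 0 0 0 0 0" --pt "0.4 0 0 0 0 0 0" --pt "0.4 0 0 0 0 0 0" --pt "0.4 0 0 0 0 0 0" --pt "0.4 -0.02 0 0 0 0 0" --pt "0.4 -0.035 0 0 0 0 0" --pt "0.3 -0.035 0 0 0 0 0" --pt "0.3 -0.03 0 0.01 0 0 0" --pt "0.3 0 0 0.03 0 0 0" --pt "0.3 0 0 0.035 0 0 0"

```text
clock: 17.35
tcp_pos: [0.609, 0.0351, 0.3719]
ee_rot: [-0.05, -0.702, -0.052, 0.708]
wrist_force: [0.7, -1.1, -0.3]
grip_width: 0.697
```

Run:
```python
from h import *
st()
p=viewer.snapshot('wrist'); save(p,'w13')
for k in ['filter_tab','blank_peg','filter','blank']:
    for a in viewer.place_of(p,k)[:2]: print(k,round(a['p'],2),a['location'],at_depth(p,a['location']))
p=viewer.snapshot('side'); save(p,'s13')
for k in ['filter_tab','blank_peg','filter','blank']:
    for a in viewer.place_of(p,k)[:2]: print(k,round(a['p'],2),a['location'],at_depth(p,a['location']))
```

```text
t 17.35 tcp [0.609  0.0351 0.3719] 
R [[-0.009, 0.144, -0.99], [0.001, -0.99, -0.144], [-1.0, -0.002, 0.009]] F [ 0.72 -1.1  -0.26] g 0.6967022441211126 q [-0.068  0.463  0.949  0.     1.739  1.358]
filter_tab 0.75 [290.6, 211.2] [0.53129141 0.06799745 0.0909022 ]
filter_tab 0.24 [321.2, 146.3] [0.65182987 0.04168358 0.27510098]
blank_peg 0.6 [351.1, 212.1] [ 0.54078652 -0.01793508  0.08591384]
filter 0.85 [291.2, 195.3] [0.54737221 0.0712768  0.06600637]
blank 0.77 [347.3, 196.5] [ 0.55787632 -0.01095909  0.06720151]
blank 0.5 [43.7, 135.7] [0.5701453  0.47418548 0.00508051]
filter_tab 0.86 [328.1, 213.5] [0.52536019 0.06298657 0.08713927]
filter_tab 0.7 [372.8, 268.1] [0.35266543 0.14654899 0.00946047]
blank_peg 0.79 [331.8, 195.8] [ 0.54357951 -0.01562209  0.0847762 ]
blank_peg 0.25 [367.1, 149.0] [ 0.5205778  -0.30391033  0.06876676]
filter 0.91 [324.6, 233.2] [0.5047177  0.14375417 0.0907505 ]
blank 0.78 [330.3, 213.4] [ 0.54472385 -0.01139804  0.01020443]
```

View pics/w13.png

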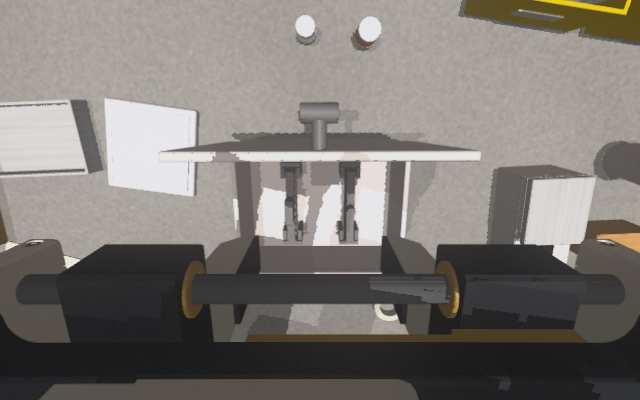

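View pics/s13.png

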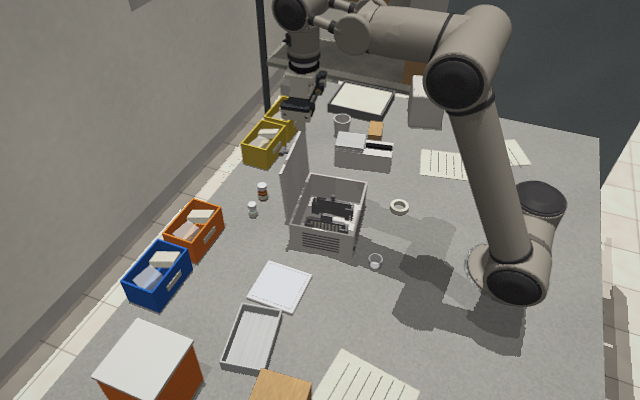

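Run:
```python
from h import *
plan([([.50,.066,.27],Rdown(-81.8)),],0.5,step=.035)
```

```text
[[0.5, 0.0205, -0.0092, 0.0207, 0.0, 0.1, 0.0], [0.5, 0.0205, -0.0092, 0.0207, 0.0, 0.1, 0.0], [0.5, 0.0204, -0.0092, 0.0208, 0.0, 0.1, 0.0], [0.5, 0.0204, -0.0092, 0.0208, 0.0, 0.1, 0.0], [0.5, 0.0203, -0.0092, 0.0208, 0.0, 0.1, 0.0]]
```

Call:
move_arm --pt "0.5 0 -0.009 0.03 0 0.1 0" --pt "0.5 0.015 -0.009 0.03 0 0.1 0" --pt "0.5 0.025 -0.009 0.02 0 0.1 0" --pt "0.5 0.03 -0.009 0.01 0 0.1 0" --pt "0.5 0.025 -0.009 0.005 0 0.1 0" --pt "0.5 0 0 0 0 0 0" --pt "0.5 0 0 0 0 0 0"

```text
clock: 18.55
tcp_pos: [0.509, 0.067, 0.2722]
ee_rot: [-0.05, -0.704, -0.052, 0.706]
wrist_force: [0.5, 0.4, -0.2]
grip_width: 0.502
```

Run:
```python
from h import *
st()
p=viewer.snapshot('wrist'); save(p,'w14')
for k in ['filter_tab','blank_peg','filter','blank']:
    for a in viewer.place_of(p,k)[:2]: print(k,round(a['p'],2),a['location'],at_depth(p,a['location']),at_z(p,a['location'],.091))
print(proj(p,[[.5299,.0704,.091],[.5427,-.0186,.086]]))
```

```text
t 18.55 tcp [0.509  0.067  0.2722] 
R [[-0.003, 0.144, -0.99], [0.002, -0.99, -0.144], [-1.0, -0.003, 0.002]] F [ 0.47  0.42 -0.2 ] g 0.5017228341045294 q [-0.02   0.29   1.472  0.002  1.382  1.406]
filter_tab 0.77 [320.9, 156.7] [0.53138399 0.0710429  0.09035957] [0.53148177 0.07105637 0.091     ]
blank_peg 0.69 [406.2, 159.4] [ 0.54072145 -0.01936867  0.08451083] [ 0.54151992 -0.01753514  0.091     ]
blank_peg 0.65 [370.2, 59.4] [0.62856534 0.03989048 0.10932644] [0.63115973 0.03770048 0.091     ]
filter 0.56 [321.8, 149.1] [0.5393695  0.07126407 0.0904655 ] [0.53943856 0.07127497 0.091     ]
blank 0.6 [391.4, 147.3] [ 0.54705843 -0.01097784  0.04186622] [5.51636820e-01 3.15897087e-04 9.10000000e-02]
blank 0.28 [318.9, 147.9] [0.54009039 0.07441546 0.08989178] [0.54023097 0.07442774 0.091     ]
[[321.3027245  158.2832188 ]
 [406.24663616 157.68360598]]
```

View pics/w14.png

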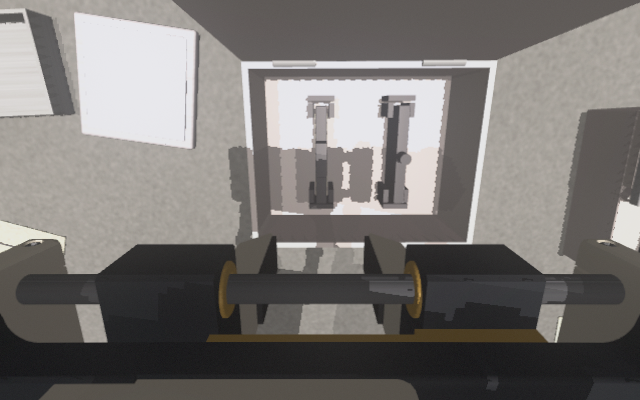

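Run:
```python
from h import *
plan([([.531,.0708,.16],Rdown(-81.8))],0.5,step=.035)
```

```text
[[0.5, 0.0281, -0.0001, -0.0056, 0.0, 0.0, 0.0], [0.5, 0.0281, -0.0002, -0.0056, 0.0, 0.0, 0.0], [0.5, 0.0281, -0.0002, -0.0056, 0.0, 0.0, 0.0], [0.5, 0.0281, -0.0002, -0.0056, 0.0, 0.0, 0.0]]
```

Call:
move_arm --pt "0.5 0.028 0 -0.006 0 0 0" --pt "0.5 0.028 0 -0.005 0 0 0" --pt "0.5 0.028 0 -0.005 0 0 0" --pt "0.5 0.02 0 -0.003 0 0 0" --pt "0.5 0 0 0 0 0 0" --pt "0.5 0 0 0 0 0 0"

```text
clock: 19.4
tcp_pos: [0.5339, 0.0683, 0.1704]
ee_rot: [0.05, 0.709, 0.05, -0.702]
wrist_force: [-0.1, 0.7, 0.7]
grip_width: 0.503
```

Run:
```python
from h import *
st()
p=viewer.snapshot('wrist'); save(p,'w15')
for k in ['filter_tab','blank_peg']:
    for a in viewer.place_of(p,k)[:1]: print(k,round(a['p'],2),a['location'],at_depth(p,a['location']),at_z(p,a['location'],.091))
plan([([.531,.0708,.062],Rdown(-81.8))],0.5,step=.025)
```

```text
t 19.4 tcp [0.5339 0.0683 0.1704] 
R [[0.01, 0.141, -0.99], [0.002, -0.99, -0.141], [-1.0, -0.0, -0.01]] F [-0.14  0.67  0.67] g 0.5026067831631842 q [-0.016  0.412  1.582  0.002  1.138  1.412]
filter_tab 0.76 [320.9, 209.7] [0.53250771 0.06849436 0.09033919] [0.53271169 0.06852418 0.091     ]
blank_peg 0.93 [425.8, 211.9] [ 0.54064446 -0.013635    0.08469138] [ 0.54233667 -0.0112357   0.091     ]
[[0.5, 0.0218, -0.0006, 0.0008, -0.0, -0.1, 0.0], [0.5, 0.0218, -0.0006, 0.0007, -0.0, -0.1, 0.0], [0.5, 0.0218, -0.0006, 0.0007, -0.0, -0.1, 0.0], [0.5, 0.0218, -0.0006, 0.0006, -0.0, -0.1, 0.0], [0.5, 0.0218, -0.0006, 0.0006, -0.0, -0.1, 0.0]]
```

View pics/w15.png

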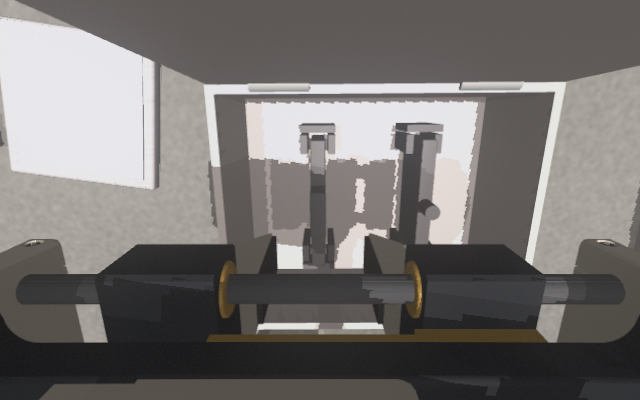

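Call:
move_arm --pt "0.5 0.022 -0.001 0.001 0 -0.1 0" --pt "0.5 0.022 0 0.001 0 -0.1 0" --pt "0.5 0.022 0 0.001 0 -0.1 0" --pt "0.5 0.015 0 0 0 -0.1 0" --pt "0.5 0.005 0 0 0 0 0" --pt "0.5 0 0 0 0 0 0"

```text
clock: 20.15
tcp_pos: [0.5369, 0.069, 0.0907]
ee_rot: [0.05, 0.713, 0.05, -0.698]
wrist_force: [-0.6, -0.8, 0.5]
grip_width: 0.503
```

Run:
```python
from h import *
st()
p=viewer.snapshot('wrist'); save(p,'w16')
plan([([.5315,.0698,.063],Rdown(-81.8))],0.5,step=.025)
```

```text
t 20.15 tcp [0.5369 0.069  0.0907] 
R [[0.021, 0.141, -0.99], [0.001, -0.99, -0.141], [-1.0, 0.002, -0.02]] F [-0.6  -0.75  0.51] g 0.5029734696653051 q [-1.400e-02  5.070e-01  1.678e+00  1.000e-03  9.360e-01  1.414e+00]
[[0.5, 0.014, -0.0008, 0.0031, -0.0, -0.6, -0.1], [0.5, 0.014, -0.0008, 0.0029, -0.0, -0.6, -0.1]]
```

View pics/w16.png

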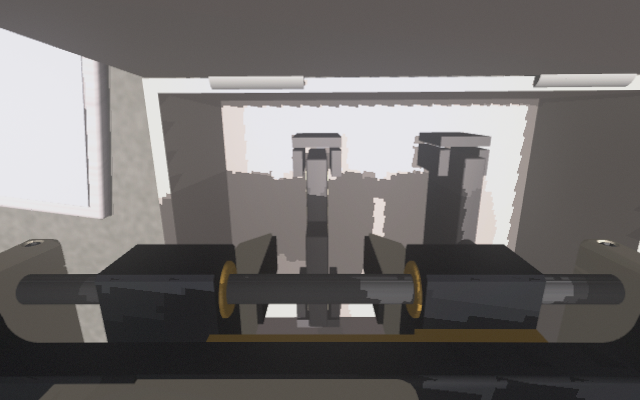

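Plate centred between the fingers (column ~317). Descend and correct tilt, then close.

Call:
move_arm --pt "0.5 0.014 -0.001 0.003 0 -0.6 0" --pt "0.5 0.012 0 0.003 0 -0.5 0" --pt "0.5 0 0 0 0 -0.2 0" --pt "0.6 0 0 0 0 0 0"

```text
clock: 20.6
tcp_pos: [0.5324, 0.0691, 0.0652]
ee_rot: [0.051, 0.706, 0.049, -0.705]
wrist_force: [0.3, 0.5, 0.3]
grip_width: 0.454
```

Run:
```python
from h import *
st()
plan([([.5315,.0698,.063],Rdown(-81.8))],0.5,step=.025)
```

```text
t 20.6 tcp [0.5324 0.0691 0.0652] 
R [[0.001, 0.141, -0.99], [-0.003, -0.99, -0.141], [-1.0, 0.003, -0.001]] F [0.31 0.46 0.33] g 0.453656895890248 q [-0.012  0.546  1.696 -0.004  0.899  1.42 ]
[[0.5, 0.0022, -0.0008, 0.0008, -0.1, -0.0, -0.2]]
```

Call:
move_arm --pt "0.7 0.002 -0.001 0.001 0 0 -0.2" --pt "1 0 0 0 0 0 0" --pt "1 0 0 0 0 0 0" --pt "1 0 0 0 0 0 0" --pt "1 0 0 0 0 0 0" --pt "1 0 0 0 0 0 0" --pt "1 0 0 0 0 0 0" --pt "1 0 0 0 0 0 0" --pt "1 0 0 0 0 0 0" --grip_force 30

```text
clock: 21.5
tcp_pos: [0.5316, 0.0701, 0.0637]
ee_rot: [0.05, 0.706, 0.05, -0.705]
wrist_force: [0.3, -0.0, -0.6]
grip_width: 0.131
```

Run:
```python
from h import *
st()
```

```text
t 21.5 tcp [0.5316 0.0701 0.0637] 
R [[0.002, 0.141, -0.99], [0.001, -0.99, -0.141], [-1.0, -0.001, -0.002]] F [ 0.31 -0.05 -0.64] g 0.13096794645941465 q [-1.200e-02  5.460e-01  1.700e+00  1.000e-03  8.930e-01  1.416e+00]
```

Call:
move_arm --pt "1 -0.01 0 0 0 0 0" --pt "1 -0.015 0 0 0 0 0" --pt "1 -0.015 0 0 0 0 0" --pt "1 0 0 0 0 0 0"

```text
clock: 21.9
tcp_pos: [0.5316, 0.07, 0.1064]
ee_rot: [0.05, 0.706, 0.05, -0.705]
wrist_force: [0.4, 0.1, -1.3]
grip_width: 0.128
```

Run:
```python
from h import *
st()
plan([([.5316,.0701,.225],Rdown(-81.8))],1,step=.025)
```

```text
t 21.9 tcp [0.5316 0.07   0.1064] 
R [[0.001, 0.141, -0.99], [0.001, -0.99, -0.141], [-1.0, -0.001, -0.002]] F [ 0.44  0.15 -1.26] g 0.12835697896028597 q [-1.200e-02  4.880e-01  1.659e+00  1.000e-03  9.940e-01  1.416e+00]
[[1, -0.0237, -0.0, -0.0, -0.0, -0.0, 0.0], [1, -0.0237, -0.0, -0.0, -0.0, -0.0, 0.0], [1, -0.0237, -0.0, -0.0, -0.0, -0.0, 0.0], [1, -0.0237, -0.0, -0.0, -0.0, -0.0, 0.0], [1, -0.0237, -0.0, -0.0, -0.0, -0.0, 0.0]]
```

Call:
move_arm --pt "1 -0.02 0 0 0 0 0" --pt "1 -0.025 0 0 0 0 0" --pt "1 -0.025 0 0 0 0 0" --pt "1 -0.025 0 0 0 0 0" --pt "1 -0.015 0 0 0 0 0" --pt "1 0 0 0 0 0 0" --pt "1 0 0 0 0 0 0"

```text
clock: 22.6
tcp_pos: [0.5299, 0.0699, 0.2185]
ee_rot: [-0.05, -0.705, -0.05, 0.706]
wrist_force: [-0.0, -0.0, -1.1]
grip_width: 0.127
```

Run:
```python
from h import *
st()
p=viewer.snapshot('side'); save(p,'s17')
# pad centre .5722 .3026; foot ~ tcp -.0577 ; want foot .112
plan([([.5722,.3035,.215],Rdown(-81.8)),([.5722,.3035,.172],Rdown(-81.8))],1,step=.025)
```

```text
t 22.6 tcp [0.5299 0.0699 0.2185] 
R [[-0.002, 0.141, -0.99], [0.001, -0.99, -0.141], [-1.0, -0.001, 0.002]] F [-0.01 -0.01 -1.1 ] g 0.12744723233729482 q [-1.300e-02  3.670e-01  1.510e+00  1.000e-03  1.266e+00  1.416e+00]
[[1, 0.0003, -0.0225, -0.0075, -0.0, 0.0, 0.0], [1, 0.0003, -0.0225, -0.0075, -0.0, 0.0, 0.0], [1, 0.0003, -0.0225, -0.0075, -0.0, 0.0, 0.0], [1, 0.0003, -0.0225, -0.0075, -0.0, 0.0, 0.0], [1, 0.0003, -0.0225, -0.0075, -0.0, 0.0, 0.0], [1, 0.0003, -0.0225, -0.0075, -0.0, 0.0, 0.0], [1, 0.0003, -0.0225, -0.0075, -0.0, 0.0, 0.0], [1, 0.0003, -0.0225, -0.0075, -0.0, 0.0, 0.0], [1, 0.0003, -0.0225, -0.0075, -0.0, 0.0, 0.0], [1, 0.0003, -0.0225, -0.0075, -0.0, 0.0, 0.0]]
[[1, 0.0215, 0.0, 0.0, 0.0, 0.0, 0.0], [1, 0.0215, 0.0, 0.0, 0.0, 0.0, 0.0]]
```

View pics/s17.png

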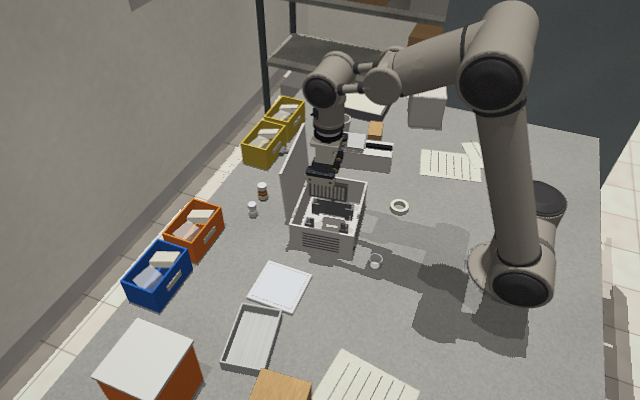

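Call:
move_arm --pt "1 0 -0.015 0 0 0 0" --pt "1 0 -0.025 0 0 0 0" --pt "1 0 -0.025 0 0 0 0" --pt "1 0 -0.025 0 0 0 0" --pt "1 0 -0.025 0 0 0 0" --pt "1 0 -0.025 -0.005 0 0 0" --pt "1 0 -0.025 -0.015 0 0 0" --pt "1 0 -0.02 -0.02 0 0 0" --pt "1 0 -0.01 -0.015 0 0 0" --pt "1 0 0 0 0 0 0"

```text
clock: 23.65
tcp_pos: [0.5486, 0.2864, 0.2052]
ee_rot: [-0.05, -0.697, -0.05, 0.714]
wrist_force: [-0.6, -0.6, -0.5]
grip_width: 0.126
```

Run:
```python
from h import *
st()
plan([([.5722,.3035,.172],Rdown(-81.8))],1,step=.025)
```

```text
t 23.65 tcp [0.5486 0.2864 0.2052] 
R [[-0.024, 0.142, -0.99], [-0.001, -0.99, -0.142], [-1.0, -0.002, 0.023]] F [-0.59 -0.61 -0.46] g 0.1264190721778897 q [0.354 0.545 1.258 0.007 1.361 1.781]
[[1, 0.0163, -0.0067, -0.0133, -0.0, 0.7, 0.1], [1, 0.0165, -0.0068, -0.0131, -0.0, 0.7, 0.1]]
```

Call:
move_arm --pt "1 0.015 -0.007 -0.013 0 0.7 0.1" --pt "1 0.015 -0.006 -0.01 0 0.7 0.1" --pt "1 0 0 0 0 0 0" --pt "1 0 0 0 0 0 0" --pt "1 0 0 0 0 0 0"

```text
clock: 24.15
tcp_pos: [0.5644, 0.3032, 0.171]
ee_rot: [-0.052, -0.703, -0.049, 0.708]
wrist_force: [-0.9, -0.4, -0.6]
grip_width: 0.131
```

Run:
```python
from h import *
st()
p=viewer.snapshot('side'); save(p,'s18')
for k in ['filter_tab','filter_foot','pad_top','spatula_grip','blank_peg']:
    for a in viewer.place_of(p,k)[:1]: print(k,round(a['p'],2),a['location'],at_depth(p,a['location']))
t=viewer.snapshot('top'); save(t,'t18')
for k in ['spatula_grip','spatula','slot_mouth']:
    for a in viewer.place_of(t,k)[:1]: print(k,round(a['p'],2),a['location'],at_depth(t,a['location']))
plan([([.5722,.3035,.172],Rdown(-81.8))],1,step=.025)
```

```text
t 24.15 tcp [0.5644 0.3032 0.171 ] 
R [[-0.007, 0.143, -0.99], [-0.004, -0.99, -0.143], [-1.0, 0.003, 0.007]] F [-0.86 -0.39 -0.64] g 0.13120119354695142 q [ 3.740e-01  6.030e-01  1.251e+00 -1.000e-03  1.295e+00  1.802e+00]
filter_tab 0.58 [285.7, 243.1] [0.53036832 0.33878867 0.24338917]
filter_foot 0.87 [282.9, 264.3] [0.55630309 0.31100378 0.11838082]
pad_top 0.59 [281.7, 281.9] [0.57283497 0.29365501 0.01204569]
spatula_grip 0.49 [376.3, 146.6] [0.35504611 0.27154293 0.53609086]
blank_peg 0.86 [332.5, 199.6] [ 0.53988855 -0.01318403  0.07191057]
spatula_grip 0.51 [426.3, 240.2] [ 0.47161822 -0.33098259  0.08311329]
spatula 0.52 [295.9, 158.6] [0.76383315 0.07440141 0.01838285]
slot_mouth 0.88 [418.5, 223.0] [ 0.52616196 -0.31035363  0.08294964]
[[1, -0.0011, 0.001, -0.007, 0.0, 0.3, -0.2]]
```

View pics/s18.png

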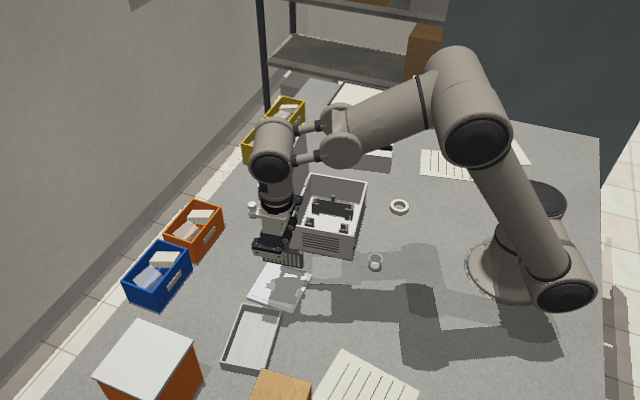

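View pics/t18.png

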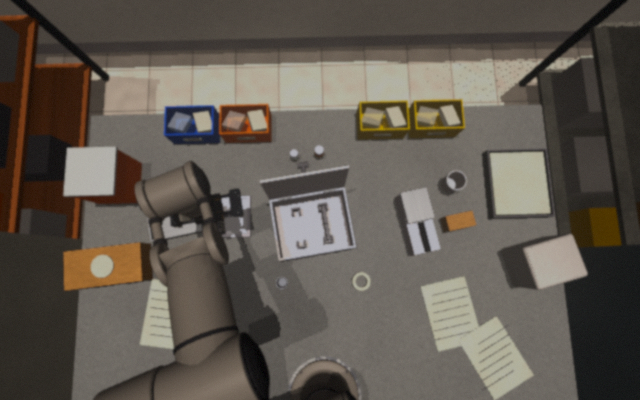

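Run:
```python
from h import *
t=viewer.snapshot('top'); st()
im=t['image'].astype(int).sum(2); m=np.zeros((400,640),bool); m[215:258,408:436]=im[215:258,408:436]<190
m=cv2.morphologyEx(m.astype(np.uint8),cv2.MORPH_OPEN,np.ones((2,2)))>0
uv=np.argwhere(m)[:,::-1]; X=np.array([at_z(t,a,.084) for a in uv])
d=np.array([.9816,.191]); e=np.array([-.191,.9816]); r=X[:,:2]-[.534,-.316]
print(len(X),np.percentile(r@d,[0,2,50,98,100]),np.percentile(r@e,[0,50,100]))
cv2.imwrite('pics/t19.png',cv2.resize(cv2.cvtColor(t['image'][180:265,395:450],cv2.COLOR_RGB2BGR),None,fx=7,fy=7,interpolation=cv2.INTER_CUBIC))
# w8-based
```

```text
t 24.7 tcp [0.5651 0.3035 0.1708] 
R [[-0.006, 0.143, -0.99], [-0.004, -0.99, -0.143], [-1.0, 0.003, 0.006]] F [ 0.3  -0.54 -1.09] g 0.13372553701844578 q [ 3.740e-01  6.040e-01  1.250e+00 -1.000e-03  1.294e+00  1.802e+00]
174 [-0.09893247 -0.09786553 -0.06527742 -0.01323128 -0.0107276 ] [-0.00746006  0.00221064  0.0610547 ]
```

View pics/t19.png

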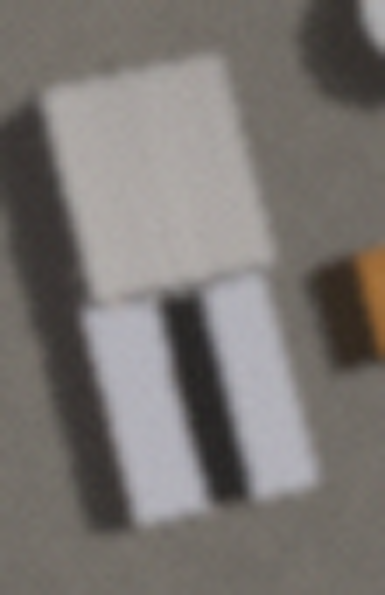

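Run:
```python
from h import *
print(workorder.finish_job()); st()
```

```text
the job is handed in; nothing more can be done
None
the job is handed in; nothing more can be done
```

I handed the job in at about 24.7 s of the 72 s limit. All three steps appear done, but `finish_job` gives no verdict, so this rests on my own checks.

- **Spatula:** I slid it into the slot and released it. In the last top picture the handle runs from the roof edge back to 98 mm in front of the mouth, which puts the blade tip about 82 mm in. The network's `spatula_grip` point disagreed and implied only about 66 mm. That detection was weak (p = 0.51), so I trusted the handle outline.
- **Flap:** I lifted it by the pull to about 1.67 rad, worked out from the arm position rather than measured directly. After I let go it stayed standing in every later picture.
- **Filter plate:** It is gripped by the tab with an opening of about 12 mm, matching the tab's thickness. The fingers point straight down, about 7 mm from the pad centre in plan. The lower edge should be about 10 cm above the pad. The side view shows the plate hanging clear of the pad.
- **Other things:** The plate with the round peg is still in its channel. In the final top picture the vials, medicine cup, tape roll, water cup and carton look unmoved. The dish was mostly hidden by the arm, and I checked none of them beyond looking at the pictures.

In the last side picture the network misplaced `filter_tab` and `spatula_grip` (both partly hidden), so I ignored those two points.

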